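# Rock a stuck tube block out of a dry bath

## Task

Swing the dry bath's clear hood open by its handle until it stands upright or leans back, and leave it open. The aluminium tube block sits tight in the well: grip its paddle and rock it from side to side, tipping it by at least 5 degrees first to the left and then to the right while it is still in the well, and so on until it comes free. Finish holding it in the gripper, still and level, lifted just clear (1 to 4 cm) above its well; leave everything else on the bench where it stands.

Things in the scene. Friction and masses are not known exactly. Their poses are not given: they have to be found in the camera images.
- bath: dry bath (block heater): white bench appliance, fixed, 205 mm (its x) by 200 mm (y) by 80 mm high to its flat deck. Origin on the bench; it reaches from x = -115 mm (front with control panel, towards the robot) to +90 mm, y = -100 to +100 mm. +y is its left as the robot sees it, +x points away from the robot. Position and yaw vary.
- well (a point): centre of the well's mouth in the deck, 20 mm in front of the bath's origin, 80 mm up. The well is 34 mm deep, 48 mm along x, 68 mm along y. On its left and right side, 12 mm below the mouth, a rounded rubber bumper (7 mm radius, along x) on a stiff spring presses about 30 N on the block's side face (y = +-26 mm); it lets go when the underside has risen about 24 mm.
- hood (a joint): angle of the clear hood, rad: 0 shut, grows as it opens upward and to the rear, 1.57 upright, stop at 1.8. May start slightly ajar. A stiff hinge: it stays where it is left, about 4 N at the handle moves it.
- hood_handle (a point): middle of the hood's handle: an upright grey fin 12 mm thick (bath's y), 30 mm high, standing out 36 mm from the middle of the hood's front face near its top. This point is 170 mm in front of the hinge line and, hood shut, 51 mm above it. From above the fin can be pinched across its thickness; it turns between the fingers as the hood swings.
- hood_hinge (a point): middle of the hood's hinge line, which runs along the bath's y at the rear of the deck, 80 mm behind the bath's origin, 80 mm above the bench. The hood is a box of clear plastic, open below, 150 x 150 x 70 mm high, over the deck in front of this line.
- block_paddle (a point): centre of the tube block's lifting paddle: an upright aluminium plate 14 mm thick (y) by 28 mm wide (x) by 46 mm high in the middle of the block's top. Axes are the block's, aligned with the bath's when seated. Seated, this point is 117 mm above the bench and over the middle of the well.
- dropper_a: amber glass dropper bottle with black rubber bulb, 36 mm across, 92 mm high, standing close to the left (+y) side of the bath; origin under its foot. Leave it alone.
- dropper_b: a like dropper bottle, close to the right (-y) side of the bath. Leave it alone.
- jar: white plastic jar, 64 mm across, 75 mm high, to the left; origin under its foot. Leave it alone.
- jar_lid: loose flat white lid, 68 mm across, 14 mm high, to the left; origin under its centre. Leave it alone.
- spare_block: spare aluminium tube block without a paddle, 44 x 52 x 48 mm, standing on the bench to the right; origin under its centre. Leave it alone.
- beaker: glass beaker, 66 mm across, 85 mm high, to the right; origin under its foot. Leave it alone.
- spatula: spatula lying on the bench to the left of the robot, along its own x. Leave it alone.
- block: the tube block: aluminium, 44 mm (x) by 52 mm (y) by 48 mm high, about 0.35 kg, origin under the middle of its underside, 71 mm below the paddle's centre. Seated it has 2 mm play to front and rear, and can tip left and right by over 0.15 rad. A straight pull takes some 35 N; tipped about one bumper, its other side climbs along its own bumper and stays up there.

How it is judged:
By the outcome, as a careful person would: the job done as asked, in the order asked, and still so for the second after the job is handed in, while the arm keeps its last pose, push and grip.
It also fails if it takes over 56 s, if anything falls off the work surface, if the arm or the gripper's body presses on something with over 40 N, if the wrist force passes 120 N, or if a joint passes its speed limit or range.

## Robot

A 7-joint arm with a two-finger parallel gripper is mounted at the origin on the work surface. World frame = base frame: x ahead of the robot, y to its left, z up, the work surface at z = 0. Lengths are in m, angles in rad, forces in N, time in s.
With the tool pointing down it reaches from about 0.425 to 0.95 m from the base axis. Payload 4.7 kg.
Tool frame: the origin (TCP) lies at the very end of the fingers, on their centre line; the grasp point (between the pads) lies 19 mm behind it; y points along the fingers, z is the direction in which the jaws open and shut, and the axes are right-handed (so a half turn about y gives the same grasp; the last joint's range is limited). The gripper opens to 87 mm and grips with 3 to 60 N. Pads are 19 mm wide; open, the fingers measure 117 mm over their backs; the gripper's body (75 mm by 190 mm) begins 51 mm behind the grasp point.
Start: joints at [-1.316, 0.469, -0.049, 1.532, 0.024, 1.141, -0.082], TCP at [0.189, 0.648, 0.185] pointing down, gripper open.
Joint ranges: [-2.59, 2.59], [-0.33, 1.99], [-1.39, 1.29], [0.1, 2.45], [-1.04, 4.18], [0.21, 1.99], [-2.66, 2.66]. Speed limits (rad/s): [2.57, 2.57, 3.14, 3.14, 3.14, 3.14, 3.14].

## Interface

Orientations are given as a unit quaternion [x, y, z, w].
In Python, from rig import manip, cams gives the robot as it stands. The module is installed in compiled form; this text tells all that it offers.
- The arm moves only by the tool play_rows, never from a script. Its argument "motion" is a list of rows, each an object of numbers: "tx", "ty", "tz": the shift along the tool's x, y, z in m; "spin": the turn about the tool's y in rad. A call has 1 to 12 rows; each row is the pose to reach, as a shift and turn from the pose measured when the call began, along the tool's axes at that moment; what a row does not reach only later rows make up. A row lasts 1/8 s, in which the tool goes at most 62.5 mm and 10.7 degrees, less where a joint would pass 70% of its speed; a pose out of reach is approached as far as the arm can. A call with a gripper value outside its range is refused whole. "grip" is the finger opening in m, from 0 to 0.087, set as the call begins (left out, the last holds). The fingers move at their own pace and stop on an object; the grip force is fixed at half the most. Time passes only in rows, so rows that repeat a pose let the fingers close. It gives the time, the measured TCP pose, the force and the opening at its end, in the units of the state.
- manip.get_obs(): the state, without advancing time (a new reading comes with each control period).
- cams.snapshot(name): name is "scene" or "top"; returns a dict with "pixels" (400x640x3 uint8, red, green, blue), "fx", "fy", "cx", "cy" (pixels), "R" (3x3) and "t" (3): a world point X has camera coordinates R X + t. Camera axes: x right, y down, z forward; pixel columns grow to the right and rows downward; lengths in m; the calibration is good to about 2 mm. A picture is of the moment at which its call begins. There is no depth.
- manip.job_done(): hands the job in, once; it reports no verdict.
The state is a dict: "clock": time; "q": joint angles; "joint_velocities": joint speeds; "joint_efforts": joint torques, N m; "ee_pos": TCP position; "tool_rot": TCP orientation; "ft_force": force on the tool from outside, world axes, zero at the start; "torque": the same for the moment, N m; "finger_gap": opening from 0.0 (shut) to 1.0 (fully open).
Only numpy, scipy, OpenCV 4.12 (cv2) and the standard library are available. Lean on these libraries where they do the work, as an engineer would, in place of code of your own. Each camera call takes 0.05 s, during which the arm holds its last target. There are 200 camera calls.

## Working session

There is one attempt and no reset: what is moved stays moved. The work goes in short steps, Python scripts to look and compute and a tool call to move; the robot and the scene stay as the last step left them, time stands still between calls to the robot, and variables do not carry over. Pictures are saved under pics/ and viewed, about 8 in all and at most 12, crops included, and the job is handed in when it is done.

Besides the shell and the picture viewer there is one more tool, called after "Request:" as name(argument=value, ...), one argument or row to a line, values as JSON. play_rows: Moves the arm, as the interface text tells. Its arguments: {"type":"object","properties":{"motion":{"type":"array"},"grip":{"type":"number"}},"required":["motion"]}

```bash
mkdir -p pics; cat > h.py <<'E'
import numpy as np, cv2
from rig import manip, cams
from scipy.spatial.transform import Rotation as Ro
def snap(n,f=None):
    s=cams.snapshot(n)
    if f: cv2.imwrite('pics/'+f,cv2.cvtColor(np.asarray(s['pixels']),cv2.COLOR_RGB2BGR))
    return s
def ray(s,u,v):
    R=np.array(s['R']);t=np.array(s['t'])
    d=R.T@np.array([(u-s['cx'])/s['fx'],(v-s['cy'])/s['fy'],1]); return -R.T@t,d
def onz(s,u,v,z):
    c,d=ray(s,u,v); return c+d*(z-c[2])/d[2]
def proj(s,X):
    p=np.array(s['R'])@np.array(X)+np.array(s['t']); return np.array([s['fx']*p[0]/p[2]+s['cx'],s['fy']*p[1]/p[2]+s['cy']])
E
python3 - <<'E'
from h import *
for n in('scene','top'):
    s=snap(n,n+'0.png'); print(n,s['fx'],s['cx'],s['cy'],np.round(-np.array(s['R']).T@s['t'],3),np.round(s['R'],2).tolist())
o=manip.get_obs()
for k,v in o.items(): print(k,np.round(v,4))
print(np.round(Ro.from_quat(o['tool_rot']).as_matrix(),3))
E
```

```text
scene 426.5203948400283 316.4320566409445 194.86754892382464 [ 1.381 -0.12   0.945] [[0.14, 0.99, 0.01], [0.68, -0.09, -0.73], [-0.72, 0.11, -0.68]]
top 497.4561282268954 317.27638503759766 209.9224841497342 [0.112 0.016 1.879] [[0.09, -1.0, 0.0], [-0.97, -0.09, -0.2], [0.2, 0.02, -0.98]]
clock 0.1
q [-1.3159  0.4694 -0.0486  1.5336  0.0241  1.141  -0.0823]
joint_velocities [ 0.0008 -0.0024  0.001  -0.0037 -0.0003 -0.0018 -0.0016]
joint_efforts [-6.00000e-04 -5.09172e+01 -8.17000e-02 -2.36826e+01 -6.15000e-02
  3.46000e-02  1.00000e-04]
ee_pos [0.1888 0.6474 0.1843]
tool_rot [ 0.7006 -0.1     0.0999 -0.6994]
ft_force [ 0.8785  0.0468 -0.5248]
torque [ 0.0037  0.0099 -0.002 ]
finger_gap 1.0031
[[ 0.96  -0.     0.28 ]
 [-0.28  -0.002  0.96 ]
 [ 0.    -1.    -0.002]]
```

View pictures.

View pics/scene0.png

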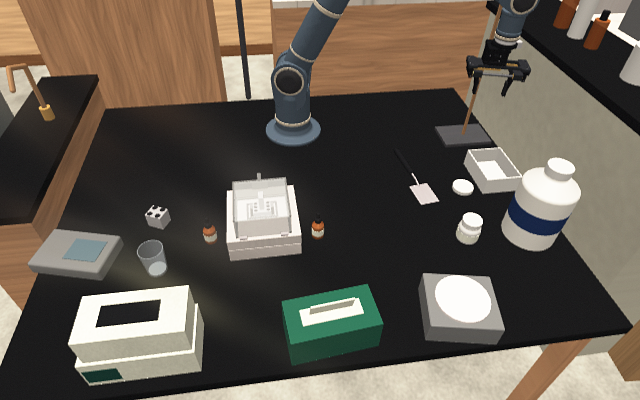

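View pics/top0.png

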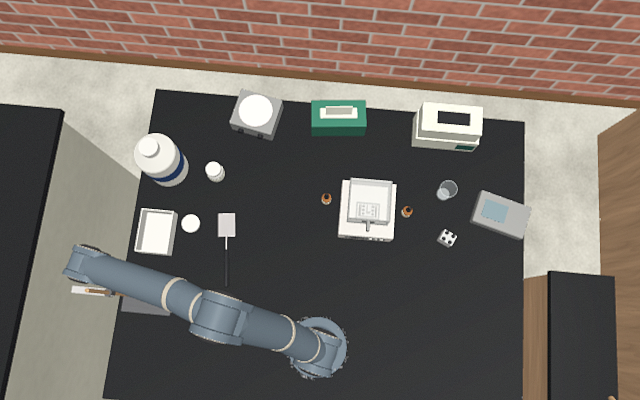

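The scene view (from the far side) shows the bath at about (263,220), with the hood over the block. In the top view the bath is at (368,210), and the droppers are at (326,199) and (407,211). Next I'll crop and enlarge the bath.

```bash
python3 - <<'E'
from h import *
a=cv2.imread('pics/top0.png')[165:255,320:420]; b=cv2.imread('pics/scene0.png')[160:270,190:340]
a=cv2.resize(a,(500,450),interpolation=cv2.INTER_CUBIC)
b=cv2.resize(b,(750,550),interpolation=cv2.INTER_CUBIC)
c=np.zeros((550,800,3),np.uint8)
cv2.imwrite('pics/ca.png',a);cv2.imwrite('pics/cb.png',b)
s=snap('top');img=cv2.cvtColor(np.asarray(s['pixels']),cv2.COLOR_RGB2BGR)
g=img.min(2);m=(g>90).astype(np.uint8)
m[:, :332]=0;m[:, 402:]=0;m[:165]=0;m[250:]=0
cs,_=cv2.findContours(m,0,2);k=max(cs,key=cv2.contourArea)
r=cv2.minAreaRect(k);print(r,cv2.boxPoints(r),cv2.approxPolyDP(k,2,True)[:,0].tolist())
E
```

```text
((367.304443359375, 208.94436645507812), (55.941280364990234, 61.24433898925781), 4.573921203613281) [[336.9809  237.23848]
 [341.86487 176.1892 ]
 [397.628   180.65025]
 [392.74402 241.69954]] [[342, 180], [338, 236], [391, 240], [396, 184], [387, 180], [352, 177], [349, 180]]
```

View pics/ca.png

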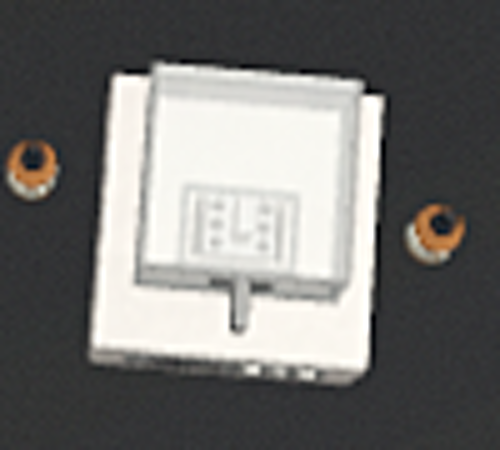

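View pics/cb.png

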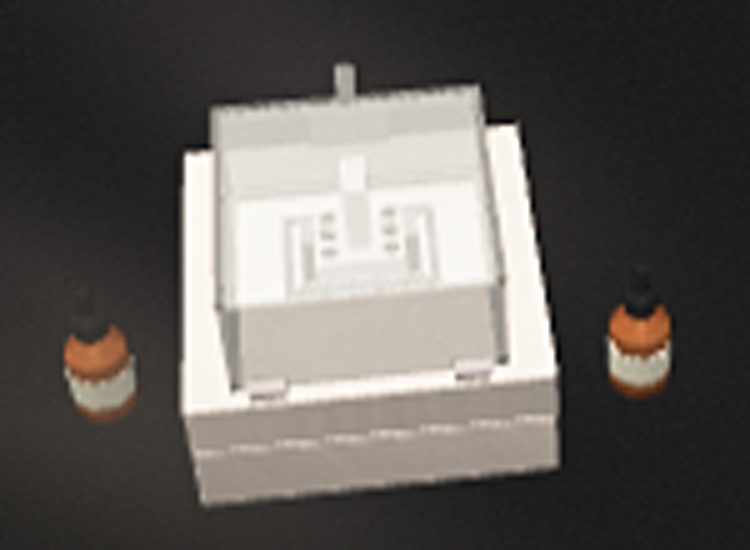

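The crops show the deck corners, the fin (top crop around (238,305)), and the paddle and block inside the hood. I'll fit the bath pose from the deck corners in both views.

```bash
cat > pose.py <<'E'
from h import *
from scipy.optimize import least_squares
t=snap('top');s=snap('scene')
A=lambda U,V:((U+.5)/5-.5+320,(V+.5)/5-.5+165)
B=lambda U,V:((U+.5)/5-.5+190,(V+.5)/5-.5+160)
# bath-frame corner -> pixel
C=[(t,A(112,74),(.09,.1)),(t,A(384,96),(.09,-.1)),(t,A(91,349),(-.115,.1)),(t,A(368,369),(-.115,-.1)),
   (s,B(183,411),(.09,-.1)),(s,B(557,380),(.09,.1)),(s,B(184,152),(-.115,-.1)),(s,B(519,125),(-.115,.1))]
P=np.array([onz(c,*p,.08)[:2] for c,p,_ in C]);Q=np.array([q for *_,q in C])
def R2(a): return np.array([[np.cos(a),-np.sin(a)],[np.sin(a),np.cos(a)]])
f=lambda v:(P-(Q@R2(v[2]).T+v[:2])).ravel()
r=least_squares(f,[.55,-.1,0],loss='soft_l1',f_scale=.003)
E
python3 - <<'E'
from pose import *
print(r.x,np.round(f(r.x).reshape(-1,2)*1e3,1).tolist())
def X(x,y,z): return np.r_[R2(r.x[2])@[x,y]+r.x[:2],z]
for n,p in dict(handle=(-.09,0,.131),fintop=(-.09,0,.146),fintip=(-.108,0,.146),padtop=(-.02,0,.14)).items():
    p=X(*p);print(n,p.round(4),'top',((proj(t,p)-[320,165]+.5)*5-.5).round(),'scene',((proj(s,p)-[190,160]+.5)*5-.5).round())
E
```

```text
[ 0.52291306 -0.13982087  0.00294755] [[-0.3, 3.2], [1.3, -0.7], [-4.2, 1.9], [-0.6, -0.9], [0.1, -0.3], [4.4, -1.1], [-0.9, -1.5], [0.5, 0.4]]
handle [ 0.4329 -0.1401  0.131 ] top [240. 310.] scene [349. 102.]
fintop [ 0.4329 -0.1401  0.146 ] top [242. 307.] scene [347.  82.]
fintip [ 0.4149 -0.1401  0.146 ] top [240. 332.] scene [346.  62.]
padtop [ 0.5029 -0.1399  0.14  ] top [248. 212.] scene [354. 172.]
```

```bash
cat >> h.py <<'E'
def st():
    o=manip.get_obs(); M=Ro.from_quat(o['tool_rot']).as_matrix()
    print('clk',round(o['clock'],2),'tcp',np.round(o['ee_pos'],4),'zyaw',np.round(np.degrees(np.arctan2(M[1,2],M[0,2])),2),'ydir',np.round(M[:,1],3),'F',np.round(o['ft_force'],1),'gap',round(o['finger_gap']*.087,4),'q',np.round(o['q'],2))
    return o,M
def go(p,yaw=None,o=None,M=None):
    if o is None:o,M=st()
    d=M.T@(np.array(p)-o['ee_pos'])
    a=np.arctan2(M[1,2],M[0,2]); s=0 if yaw is None else -((np.radians(yaw)-a+np.pi)%(2*np.pi)-np.pi)
    print('->',p,'tx %.4f ty %.4f tz %.4f spin %.3f'%(*d,s))
E
python3 - <<'E'
from h import *
o,M=st()
for p in [(.4,.4,.26),(.45,.0,.26),(.43,-.14,.26)]: go(p,90.17,o,M)
E
```

```text
clk 0.25 tcp [0.1889 0.6477 0.1847] zyaw 73.74 ydir [-0.    -0.001 -1.   ] F [0.3 0.4 0.3] gap 0.0873 q [-1.32  0.47 -0.05  1.53  0.02  1.14 -0.08]
-> (0.4, 0.4, 0.26) tx 0.2720 ty -0.0751 tz -0.1788 spin -0.287
-> (0.45, 0.0, 0.26) tx 0.4320 ty -0.0748 tz -0.5488 spin -0.287
-> (0.43, -0.14, 0.26) tx 0.4520 ty -0.0746 tz -0.6888 spin -0.287
```

Request:
play_rows(
  motion=[
    {"tx": 0.05,"ty": -0.04,"tz": -0.03,"spin": 0},
    {"tx": 0.1,"ty": -0.075,"tz": -0.06,"spin": -0.1},
    {"tx": 0.15,"ty": -0.075,"tz": -0.095,"spin": -0.2},
    {"tx": 0.21,"ty": -0.075,"tz": -0.135,"spin": -0.287},
    {"tx": 0.272,"ty": -0.075,"tz": -0.179,"spin": -0.287},
    {"tx": 0.31,"ty": -0.075,"tz": -0.23,"spin": -0.287},
    {"tx": 0.34,"ty": -0.075,"tz": -0.28,"spin": -0.287},
    {"tx": 0.36,"ty": -0.075,"tz": -0.335,"spin": -0.287},
    {"tx": 0.38,"ty": -0.075,"tz": -0.39,"spin": -0.287},
    {"tx": 0.4,"ty": -0.075,"tz": -0.44,"spin": -0.287},
    {"tx": 0.42,"ty": -0.075,"tz": -0.5,"spin": -0.287},
    {"tx": 0.432,"ty": -0.075,"tz": -0.549,"spin": -0.287},
  ],
  grip=0.06,
)

```text
clock: 1.75
ee_pos: [0.4499, -0.0022, 0.2605]
tool_rot: [0.707, 0.001, -0.001, -0.707]
ft_force: [1.6, 0.4, -0.7]
finger_gap: 0.689
```

```bash
python3 - <<'E'
from h import *
o,M=st()
for p in [(.429,-.1405,.16),(.429,-.1405,.116)]: go(p,90.17,o,M)
E
```

```text
clk 1.75 tcp [ 0.4499 -0.0022  0.2605] zyaw 90.18 ydir [ 0.001 -0.001 -1.   ] F [ 1.6  0.4 -0.7] gap 0.06 q [-0.4   0.02  0.32  1.95 -0.    1.18  1.49]
-> (0.429, -0.1405, 0.16) tx -0.0214 ty 0.1006 tz -0.1382 spin 0.000
-> (0.429, -0.1405, 0.116) tx -0.0214 ty 0.1446 tz -0.1382 spin 0.000
```

Request:
play_rows(
  motion=[
    {"tx": -0.01,"ty": 0.02,"tz": -0.05},
    {"tx": -0.02,"ty": 0.04,"tz": -0.1},
    {"tx": -0.0215,"ty": 0.05,"tz": -0.138},
    {"tx": -0.0215,"ty": 0.07,"tz": -0.138},
    {"tx": -0.0215,"ty": 0.1,"tz": -0.138},
    {"tx": -0.0215,"ty": 0.12,"tz": -0.138},
    {"tx": -0.0215,"ty": 0.135,"tz": -0.138},
    {"tx": -0.0215,"ty": 0.1445,"tz": -0.138},
    {"tx": -0.0215,"ty": 0.1445,"tz": -0.138},
  ],
  grip=0.05,
)

```text
invalid input
```

```bash
python3 - <<'E'
from h import *
o,M=st()
s=snap('scene'); a=cv2.cvtColor(np.asarray(s['pixels']),cv2.COLOR_RGB2BGR)[120:270,190:340]
t=snap('top'); b=cv2.cvtColor(np.asarray(t['pixels']),cv2.COLOR_RGB2BGR)[150:250,310:430]
a=cv2.resize(a,(450,450),interpolation=cv2.INTER_CUBIC); b=cv2.resize(b,(340,283),interpolation=cv2.INTER_CUBIC)
c=np.zeros((450,790,3),np.uint8);c[:,:450]=a;c[:283,450:]=b;cv2.imwrite('pics/h1.png',c)
E
```

```text
clk 1.75 tcp [ 0.4499 -0.0022  0.2605] zyaw 90.18 ydir [ 0.001 -0.001 -1.   ] F [ 1.6  0.4 -0.7] gap 0.06 q [-0.4   0.02  0.32  1.95 -0.    1.18  1.49]
```

View pics/h1.png

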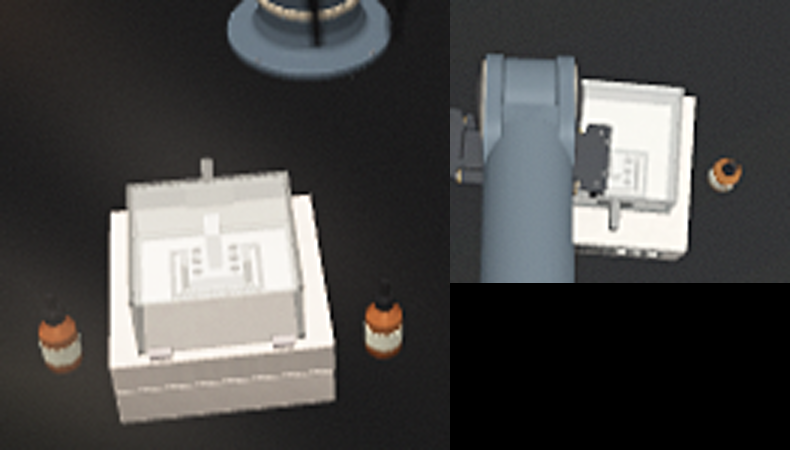

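The move was refused, probably because the rows had no spin, so this picture shows nothing changed: the fin is at crop (207,167), still free. I'll resend with all four fields (5 pictures viewed so far).

Request:
play_rows(
  motion=[
    {"tx": -0.01,"ty": 0.02,"tz": -0.05,"spin": 0},
    {"tx": -0.02,"ty": 0.04,"tz": -0.1,"spin": 0},
    {"tx": -0.0215,"ty": 0.05,"tz": -0.138,"spin": 0},
    {"tx": -0.0215,"ty": 0.07,"tz": -0.138,"spin": 0},
    {"tx": -0.0215,"ty": 0.1,"tz": -0.138,"spin": 0},
    {"tx": -0.0215,"ty": 0.12,"tz": -0.138,"spin": 0},
    {"tx": -0.0215,"ty": 0.135,"tz": -0.138,"spin": 0},
    {"tx": -0.0215,"ty": 0.1445,"tz": -0.138,"spin": 0},
    {"tx": -0.0215,"ty": 0.1445,"tz": -0.138,"spin": 0},
  ],
  grip=0.05,
)

```text
clock: 2.98
ee_pos: [0.4264, -0.1455, 0.1162]
tool_rot: [0.708, -0.003, 0.003, -0.706]
ft_force: [-0.1, 0.6, 0.5]
finger_gap: 0.576
```

```bash
python3 - <<'E'
from h import *
o,M=st(); go((.429,-.1405,.116),90.17,o,M)
s=snap('scene'); a=cv2.cvtColor(np.asarray(s['pixels']),cv2.COLOR_RGB2BGR)[100:250,190:340]
cv2.imwrite('pics/h2.png',cv2.resize(a,(600,600),interpolation=cv2.INTER_CUBIC))
E
```

```text
clk 2.98 tcp [ 0.4264 -0.1455  0.1162] zyaw 89.48 ydir [-0.    -0.002 -1.   ] F [-0.1  0.6  0.5] gap 0.0501 q [-0.19  0.19  0.48  2.14 -0.12  0.83  1.93]
-> (0.429, -0.1405, 0.116) tx 0.0025 ty 0.0002 tz 0.0050 spin -0.012
```

View pics/h2.png

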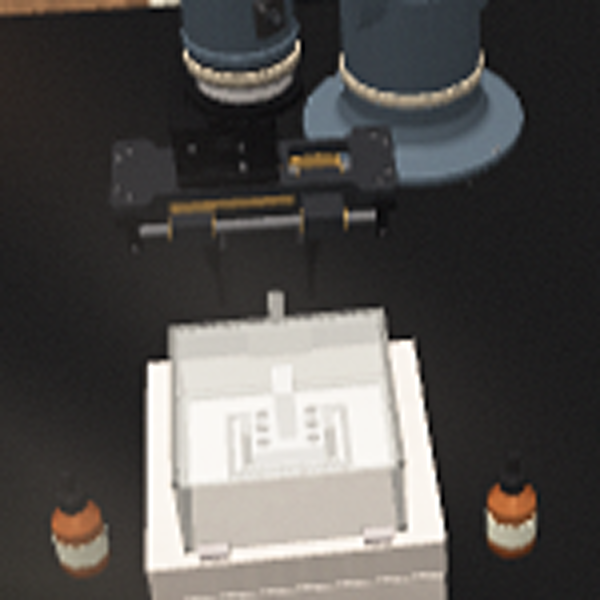

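The fin (crop (276,305)) stands between the fingers (about 220 and 310), slightly off centre. I'll centre the gripper and close it.

Request:
play_rows(
  motion=[
    {"tx": 0.0025,"ty": 0,"tz": 0.005,"spin": -0.01},
    {"tx": 0.0025,"ty": 0,"tz": 0.005,"spin": -0.01},
  ],
  grip=0.03,
)

```text
clock: 3.28
ee_pos: [0.4302, -0.1402, 0.1173]
tool_rot: [0.708, 0.001, 0.0, -0.706]
ft_force: [0.6, 0.5, 0.5]
finger_gap: 0.426
```

Request:
play_rows(
  motion=[
    {"tx": 0,"ty": 0,"tz": 0,"spin": 0},
    {"tx": 0,"ty": 0,"tz": 0,"spin": 0},
    {"tx": 0,"ty": 0,"tz": 0,"spin": 0},
    {"tx": 0,"ty": 0,"tz": 0,"spin": 0},
  ],
  grip=0.005,
)

```text
clock: 3.78
ee_pos: [0.4301, -0.1403, 0.1172]
tool_rot: [0.708, 0.001, 0.0, -0.706]
ft_force: [-0.2, 0.0, 0.0]
finger_gap: 0.074
```

```bash
python3 - <<'E'
from h import *
o,M=st()
H=np.array([.6029,.08]); p=np.array([o['ee_pos'][0],o['ee_pos'][2]+.019])-H
for a in np.arange(.1,1.75,.1):
    # opening: front(-x) goes up and over to +x : clockwise in (x,z)
    c,s=np.cos(a),np.sin(a); q=np.array([p[0]*c+p[1]*s,-p[0]*s+p[1]*c])-p
    print(round(a,2),'tx %.4f ty %.4f'%(q[0],-q[1]))
E
```

```text
clk 3.77 tcp [ 0.4301 -0.1403  0.1172] zyaw 90.11 ydir [ 0.002 -0.003 -1.   ] F [-0.2  0.   0. ] gap 0.0064 q [-0.19  0.19  0.47  2.14 -0.12  0.83  1.92]
0.1 tx 0.0065 ty -0.0170
0.2 tx 0.0146 ty -0.0332
0.3 tx 0.0243 ty -0.0485
0.4 tx 0.0355 ty -0.0628
0.5 tx 0.0481 ty -0.0759
0.6 tx 0.0619 ty -0.0877
0.7 tx 0.0769 ty -0.0981
0.8 tx 0.0927 ty -0.1069
0.9 tx 0.1094 ty -0.1140
1.0 tx 0.1267 ty -0.1195
1.1 tx 0.1445 ty -0.1232
1.2 tx 0.1626 ty -0.1252
1.3 tx 0.1807 ty -0.1253
1.4 tx 0.1988 ty -0.1236
1.5 tx 0.2166 ty -0.1201
1.6 tx 0.2340 ty -0.1148
1.7 tx 0.2508 ty -0.1078
```

```bash
python3 - <<'E'
from h import *
s=snap('scene'); a=cv2.cvtColor(np.asarray(s['pixels']),cv2.COLOR_RGB2BGR)[130:210,215:315]
a=cv2.convertScaleAbs(a,alpha=1.3,beta=20)
cv2.imwrite('pics/h3.png',cv2.resize(a,(750,600),interpolation=cv2.INTER_CUBIC))
for p in [(.4301,-.1403,.1172),(.4301,-.1403,.16),(.4329,-.1401,.146),(.415,-.1401,.146)]: print(p,((proj(s,p)-[215,130])*7.5).round())
E
```

```text
(0.4301, -0.1403, 0.1172) [335. 397.]
(0.4301, -0.1403, 0.16) [327. 312.]
(0.4329, -0.1401, 0.146) [331. 345.]
(0.415, -0.1401, 0.146) [329. 315.]
```

View pics/h3.png

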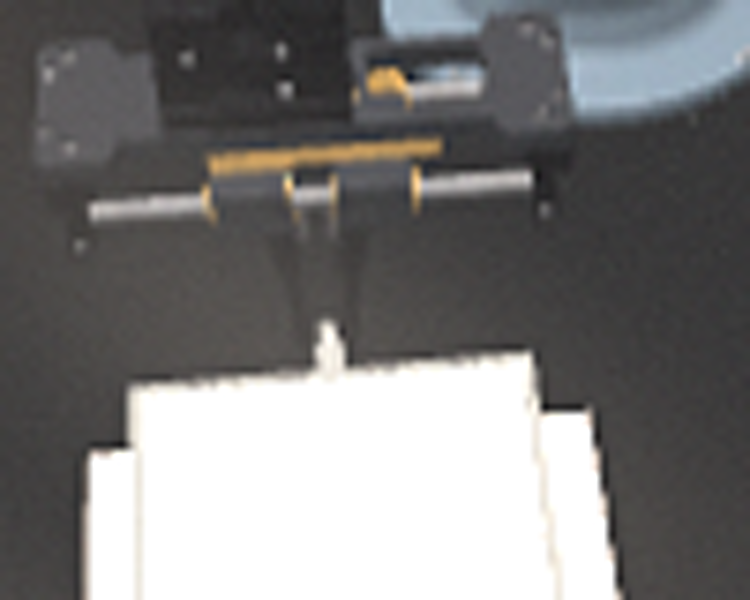

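The fingers flank the fin (crop (328,345)), but the reported gap is 6 mm against a 12 mm fin. I'll command full closing to see whether something holds them open.

Request:
play_rows(
  motion=[
    {"tx": 0,"ty": 0,"tz": 0,"spin": 0},
    {"tx": 0,"ty": 0,"tz": 0,"spin": 0},
    {"tx": 0,"ty": 0,"tz": 0,"spin": 0},
  ],
  grip=0.0,
)

```text
clock: 4.2
ee_pos: [0.4301, -0.1402, 0.1172]
tool_rot: [0.708, 0.001, 0.0, -0.706]
ft_force: [-0.2, -0.4, -0.1]
finger_gap: 0.005
```

```bash
python3 - <<'E'
from h import *
s=snap('scene'); t=snap('top')
f=lambda s:np.clip((cv2.cvtColor(np.asarray(s['pixels']),cv2.COLOR_RGB2BGR)/255.)**.5*255,0,255).astype(np.uint8)
a=cv2.resize(f(s)[140:200,225:305],(800,600),interpolation=cv2.INTER_CUBIC)[:,130:530]
b=cv2.resize(f(t)[190:250,330:400],(400,343),interpolation=cv2.INTER_CUBIC)
c=np.zeros((600,800,3),np.uint8);c[:,:400]=a;c[:343,400:]=b;cv2.imwrite('pics/h4.png',c)
E
```

```text
(no output)
```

View pics/h4.png

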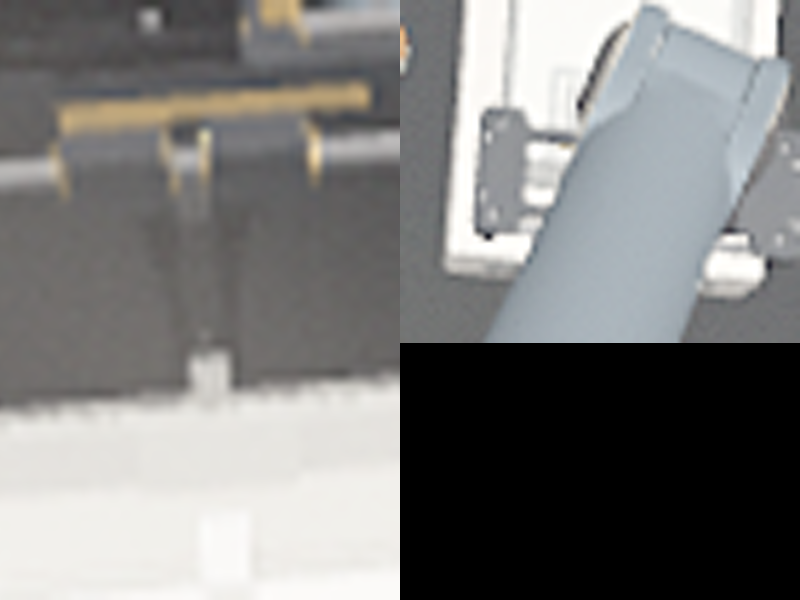

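```bash
python3 - <<'E'
from pose import *
def tri(a,b):
    c1,d1=ray(t,*a);c2,d2=ray(s,*b);k=np.linalg.lstsq(np.c_[d1,-d2],c2-c1,rcond=None)[0]
    p,q=c1+k[0]*d1,c2+k[1]*d2;return ((p+q)/2).round(4),round(np.linalg.norm(p-q),4)
for U in (327,331,335):
  for V in (62,65): print(U,V,tri(A(238,U),B(345,V)))
print('paddle top',tri(A(240,205),B(352,163)))
# start TCP
e=np.array([.1888,.6474,.1843]);z=np.array([.28,.96,0])
for k in(-.0435,0,.0435):print('start tip',proj(s,e+k*z).round(1),proj(t,e+k*z).round(1))
# gripper body at present in scene: finger-root row vs z
for zz in (.117,.136,.187,.22):print(zz,proj(s,(.430,-.1402,zz)).round(1))
g=cv2.imread('pics/scene0.png')[60:110,465:535].min(2)
cv2.imwrite('pics/g.png',cv2.resize(cv2.convertScaleAbs(cv2.imread('pics/scene0.png')[40:120,450:550],alpha=1.8,beta=30),(750,600),interpolation=cv2.INTER_CUBIC))
E
```

```text
327 62 (array([ 0.4176, -0.1394,  0.1483]), np.float64(0.0025))
327 65 (array([ 0.418 , -0.1396,  0.1463]), np.float64(0.0025))
331 62 (array([ 0.4151, -0.1396,  0.1462]), np.float64(0.0021))
331 65 (array([ 0.4155, -0.1398,  0.1443]), np.float64(0.0021))
335 62 (array([ 0.4126, -0.1398,  0.1442]), np.float64(0.0018))
335 65 (array([ 0.413 , -0.14  ,  0.1422]), np.float64(0.0018))
paddle top (array([ 0.5055, -0.1368,  0.1485]), np.float64(0.0074))
start tip [472.1 102.3] [143.6 278. ]
start tip [485.1 103.4] [132.  273.2]
start tip [498.1 104.5] [120.4 268.5]
0.117 [259.8 182.9]
0.136 [259.3 178. ]
0.187 [257.9 164.3]
0.22 [256.9 155. ]
```

View pics/g.png

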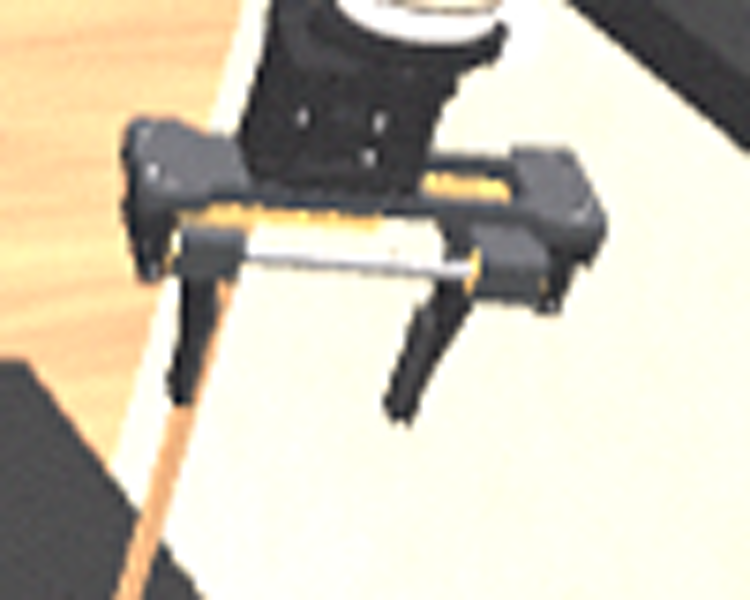

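```bash
python3 - <<'E'
from pose import *
e=np.array([.1888,.6474,.1843])
for d in [(0,0,.03),(0,0,.02),(0.03,0,0),(.0,.01,.03),(0,.01,.02)]: print(d,proj(s,e+d).round(1))
print('wrist top', [proj(t,e+[0,0,d]).round(0) for d in(.1,.2,.3,.4)])
print('wrist scene', [proj(s,e+[0,0,d]).round(0) for d in(.1,.2,.3,.4)])
print('obs tips top-of-bench check: bath origin',r.x)
E
```

```text
(0, 0, 0.03) [487.6  95.6]
(0, 0, 0.02) [486.8  98.2]
(0.03, 0, 0) [488.9 108. ]
(0.0, 0.01, 0.03) [490.4  95.4]
(0, 0.01, 0.02) [489.5  98. ]
wrist top [array([121., 271.]), array([108., 268.]), array([ 93., 265.]), array([ 76., 261.])]
wrist scene [array([494.,  77.]), array([503.,  47.]), array([514.,  14.]), array([526., -22.])]
obs tips top-of-bench check: bath origin [ 0.52291306 -0.13982087  0.00294755]
```

The start picture settles it. The real fingertips (crop (180,400) and (400,420)) appear about 9 px higher than the reported TCP projects, which is about 30 mm. The closed fingers also ended just above the fin, so the reported TCP lies about 30 mm below the real tips. I'll open, descend with a force check, and close again (9 pictures viewed).

Request:
play_rows(
  motion=[
    {"tx": 0,"ty": 0,"tz": 0,"spin": 0},
    {"tx": 0,"ty": 0,"tz": 0,"spin": 0},
    {"tx": 0,"ty": 0,"tz": 0,"spin": 0},
    {"tx": 0,"ty": 0.007,"tz": 0,"spin": 0},
    {"tx": 0,"ty": 0.014,"tz": 0,"spin": 0},
    {"tx": 0,"ty": 0.021,"tz": 0,"spin": 0},
    {"tx": 0,"ty": 0.028,"tz": 0,"spin": 0},
    {"tx": 0,"ty": 0.03,"tz": 0,"spin": 0},
    {"tx": 0,"ty": 0.03,"tz": 0,"spin": 0},
  ],
  grip=0.045,
)

```text
clock: 5.62
ee_pos: [0.4301, -0.1404, 0.0871]
tool_rot: [0.708, 0.001, -0.0, -0.706]
ft_force: [0.0, 0.4, 0.3]
finger_gap: 0.517
```

Request:
play_rows(
  motion=[
    {"tx": 0,"ty": 0,"tz": 0,"spin": 0},
    {"tx": 0,"ty": 0,"tz": 0,"spin": 0},
    {"tx": 0,"ty": 0,"tz": 0,"spin": 0},
    {"tx": 0,"ty": 0,"tz": 0,"spin": 0},
    {"tx": 0,"ty": 0,"tz": 0,"spin": 0},
  ],
  grip=0.0,
)

```text
clock: 6.25
ee_pos: [0.4301, -0.1398, 0.0871]
tool_rot: [0.708, 0.001, -0.0, -0.706]
ft_force: [0.5, 2.1, 0.2]
finger_gap: 0.137
```

Now gripped: the gap is 11.9 mm, equal to the fin's thickness. I'll swing along the arc.

Request:
play_rows(
  motion=[
    {"tx": 0.003,"ty": -0.0085,"tz": 0,"spin": 0},
    {"tx": 0.0065,"ty": -0.017,"tz": 0,"spin": 0},
    {"tx": 0.0146,"ty": -0.0332,"tz": 0,"spin": 0},
    {"tx": 0.0243,"ty": -0.0485,"tz": 0,"spin": 0},
    {"tx": 0.0355,"ty": -0.0628,"tz": 0,"spin": 0},
    {"tx": 0.0481,"ty": -0.0759,"tz": 0,"spin": 0},
    {"tx": 0.0481,"ty": -0.0759,"tz": 0,"spin": 0},
  ],
)

```text
clock: 7.12
ee_pos: [0.478, -0.1394, 0.1641]
tool_rot: [0.708, 0.001, -0.001, -0.707]
ft_force: [-3.4, 0.2, 6.1]
finger_gap: 0.137
```

```bash
cat > arc.py <<'E'
from h import *
o,M=st()
H=np.array([.6029,.08]); p=np.array([o['ee_pos'][0],o['ee_pos'][2]+.049])-H
r=np.hypot(*p);a0=np.arctan2(p[1],-p[0]); print('r %.4f hood %.3f'%(r,a0-np.arctan2(.0562,.1728)))
for a in np.arange(.1,1.3,.1):
    c,s=np.cos(a),np.sin(a); q=np.array([p[0]*c+p[1]*s,-p[0]*s+p[1]*c])-p
    print(round(a,2),'tx %.4f ty %.4f'%(q[0],-q[1]))
E
python3 arc.py
```

```text
clk 7.12 tcp [ 0.478  -0.1394  0.1641] zyaw 90.15 ydir [ 0.001 -0.001 -1.   ] F [-3.4  0.2  6.1] gap 0.0119 q [-0.21  0.21  0.48  1.99 -0.11  0.97  1.9 ]
r 0.1826 hood 0.503
0.1 tx 0.0139 ty -0.0118
0.2 tx 0.0289 ty -0.0222
0.3 tx 0.0449 ty -0.0310
0.4 tx 0.0617 ty -0.0381
0.5 tx 0.0791 ty -0.0436
0.6 tx 0.0970 ty -0.0473
0.7 tx 0.1151 ty -0.0492
0.8 tx 0.1334 ty -0.0492
0.9 tx 0.1516 ty -0.0475
1.0 tx 0.1695 ty -0.0439
1.1 tx 0.1869 ty -0.0386
1.2 tx 0.2037 ty -0.0315
```

Request:
play_rows(
  motion=[
    {"tx": 0.0139,"ty": -0.0118,"tz": 0,"spin": 0},
    {"tx": 0.0289,"ty": -0.0222,"tz": 0,"spin": 0},
    {"tx": 0.0449,"ty": -0.031,"tz": 0,"spin": 0},
    {"tx": 0.0617,"ty": -0.0381,"tz": 0,"spin": 0},
    {"tx": 0.0791,"ty": -0.0436,"tz": 0,"spin": 0},
    {"tx": 0.0791,"ty": -0.0436,"tz": 0,"spin": 0},
  ],
)

```text
clock: 7.88
ee_pos: [0.5577, -0.1389, 0.2081]
tool_rot: [0.708, 0.002, -0.0, -0.707]
ft_force: [-0.2, 1.9, 2.2]
finger_gap: 0.132
```

```bash
python3 arc.py
```

```text
clk 7.88 tcp [ 0.5577 -0.1389  0.2081] zyaw 90.17 ydir [ 0.002 -0.001 -1.   ] F [-0.2  1.9  2.2] gap 0.0115 q [-0.2   0.3   0.47  1.77 -0.15  1.1   1.89]
r 0.1828 hood 1.006
0.1 tx 0.0179 ty -0.0036
0.2 tx 0.0361 ty -0.0055
0.3 tx 0.0544 ty -0.0055
0.4 tx 0.0725 ty -0.0036
0.5 tx 0.0904 ty -0.0000
0.6 tx 0.1079 ty 0.0054
0.7 tx 0.1247 ty 0.0125
0.8 tx 0.1408 ty 0.0213
0.9 tx 0.1558 ty 0.0316
1.0 tx 0.1698 ty 0.0433
1.1 tx 0.1825 ty 0.0564
1.2 tx 0.1939 ty 0.0707
```

Request:
play_rows(
  motion=[
    {"tx": 0.0179,"ty": -0.004,"tz": 0,"spin": 0},
    {"tx": 0.0361,"ty": -0.006,"tz": 0,"spin": 0},
    {"tx": 0.0544,"ty": -0.006,"tz": 0,"spin": 0},
    {"tx": 0.0725,"ty": -0.004,"tz": 0,"spin": 0},
    {"tx": 0.0904,"ty": 0,"tz": 0,"spin": 0},
    {"tx": 0.1079,"ty": 0.005,"tz": 0,"spin": 0},
    {"tx": 0.1247,"ty": 0.012,"tz": 0,"spin": 0},
    {"tx": 0.1247,"ty": 0.012,"tz": 0,"spin": 0},
  ],
)

```text
clock: 8.88
ee_pos: [0.6846, -0.1382, 0.1963]
tool_rot: [0.708, 0.003, 0.001, -0.707]
ft_force: [2.0, 2.2, 1.5]
finger_gap: 0.131
```

```bash
python3 arc.py|head -2; python3 - <<'E'
from h import *
s=snap('scene'); t=snap('top')
f=lambda s:np.clip((cv2.cvtColor(np.asarray(s['pixels']),cv2.COLOR_RGB2BGR)/255.)**.7*255,0,255).astype(np.uint8)
a=cv2.resize(f(s)[110:260,195:335],(560,600),interpolation=cv2.INTER_CUBIC)
b=cv2.resize(f(t)[160:260,320:400],(240,300),interpolation=cv2.INTER_CUBIC)
c=np.zeros((600,800,3),np.uint8);c[:,:560]=a;c[:300,560:]=b;cv2.imwrite('pics/h5.png',c)
E
```

```text
clk 8.88 tcp [ 0.6846 -0.1382  0.1963] zyaw 90.2 ydir [ 0.006 -0.001 -1.   ] F [2.  2.2 1.5] gap 0.0114 q [-0.16  0.52  0.45  1.49 -0.23  1.18  1.9 ]
r 0.1844 hood 1.716
```

View pics/h5.png

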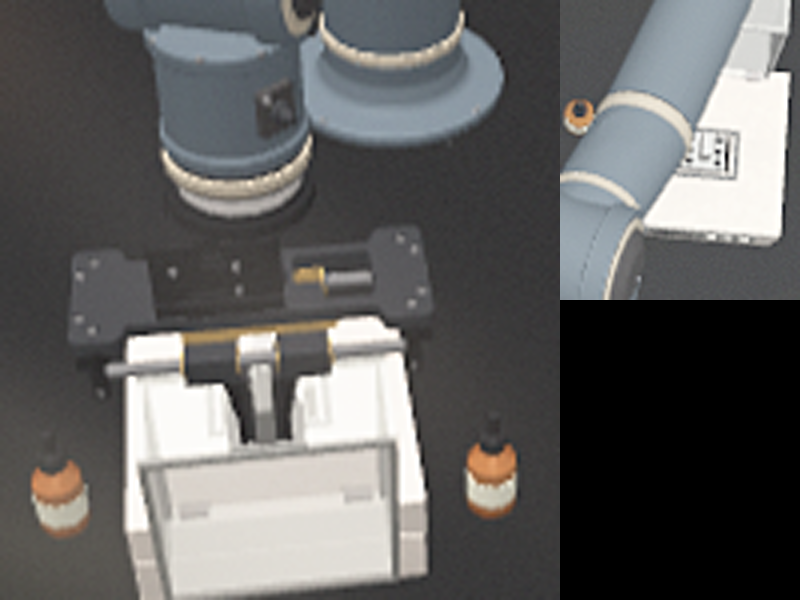

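The hood is open at about 1.7 rad by the arm's arc, with the fin still between the fingers at (262,400) and both droppers in place (10 pictures viewed). Next I'll release, lift off, and turn for a pinch across the paddle's width, so the block can pivot between the pads.

Request:
play_rows(
  motion=[
    {"tx": 0,"ty": 0,"tz": 0,"spin": 0},
    {"tx": 0,"ty": 0,"tz": 0,"spin": 0},
    {"tx": 0,"ty": -0.01,"tz": 0,"spin": 0},
    {"tx": 0,"ty": -0.03,"tz": 0,"spin": 0},
    {"tx": 0,"ty": -0.055,"tz": 0,"spin": 0},
    {"tx": 0,"ty": -0.07,"tz": 0,"spin": 0},
    {"tx": 0,"ty": -0.07,"tz": 0,"spin": 0},
  ],
  grip=0.035,
)

```text
clock: 9.85
ee_pos: [0.684, -0.1386, 0.2681]
tool_rot: [0.708, 0.004, 0.002, -0.707]
ft_force: [-0.7, -1.0, -0.3]
finger_gap: 0.399
```

```bash
python3 - <<'E'
from h import *
o,M=st(); go((.503,-.140,.255),0.17,o,M);go((.503,-.140,.15),0.17,o,M)
E
```

```text
clk 9.85 tcp [ 0.684  -0.1386  0.2681] zyaw 90.17 ydir [ 0.008 -0.002 -1.   ] F [-0.7 -1.  -0.3] gap 0.0347 q [-0.16  0.47  0.46  1.39 -0.21  1.32  1.88]
-> (0.503, -0.14, 0.255) tx -0.1811 ty 0.0117 tz -0.0009 spin 1.571
-> (0.503, -0.14, 0.15) tx -0.1820 ty 0.1167 tz -0.0007 spin 1.571
```

Request:
play_rows(
  motion=[
    {"tx": -0.03,"ty": 0,"tz": 0,"spin": 0.1},
    {"tx": -0.07,"ty": 0,"tz": 0,"spin": 0.25},
    {"tx": -0.11,"ty": 0,"tz": 0,"spin": 0.42},
    {"tx": -0.15,"ty": 0,"tz": 0,"spin": 0.6},
    {"tx": -0.181,"ty": 0.0,"tz": 0,"spin": 0.78},
    {"tx": -0.181,"ty": 0.0,"tz": 0,"spin": 0.96},
    {"tx": -0.181,"ty": 0.0,"tz": 0,"spin": 1.14},
    {"tx": -0.181,"ty": 0.0,"tz": 0,"spin": 1.32},
    {"tx": -0.181,"ty": 0.0,"tz": 0,"spin": 1.5},
    {"tx": -0.181,"ty": 0.0,"tz": -0.001,"spin": 1.571},
    {"tx": -0.181,"ty": 0.01,"tz": -0.001,"spin": 1.571},
    {"tx": -0.181,"ty": 0.01,"tz": -0.001,"spin": 1.571},
  ],
  grip=0.06,
)

```text
clock: 11.35
ee_pos: [0.502, -0.1397, 0.2551]
tool_rot: [-0.5, 0.497, -0.501, 0.502]
ft_force: [0.5, -0.6, 0.4]
finger_gap: 0.691
```

```bash
python3 - <<'E'
from h import *
o,M=st(); go((.503,-.140,.12),0.17,o,M);go((.503,-.140,.074),0.17,o,M)
E
```

```text
clk 11.35 tcp [ 0.502  -0.1397  0.2551] zyaw 0.22 ydir [ 0.005 -0.001 -1.   ] F [ 0.5 -0.6  0.4] gap 0.0601 q [-0.45  0.17  0.74  1.84 -0.13  1.17  0.34]
-> (0.503, -0.14, 0.12) tx 0.0001 ty 0.1351 tz 0.0003 spin 0.001
-> (0.503, -0.14, 0.074) tx 0.0001 ty 0.1811 tz 0.0001 spin 0.001
```

Request:
play_rows(
  motion=[
    {"tx": 0,"ty": 0.03,"tz": 0,"spin": 0},
    {"tx": 0,"ty": 0.06,"tz": 0,"spin": 0},
    {"tx": 0,"ty": 0.09,"tz": 0,"spin": 0},
    {"tx": 0,"ty": 0.115,"tz": 0,"spin": 0},
    {"tx": 0,"ty": 0.135,"tz": 0,"spin": 0},
    {"tx": 0,"ty": 0.145,"tz": 0,"spin": 0},
    {"tx": 0,"ty": 0.155,"tz": 0,"spin": 0},
    {"tx": 0,"ty": 0.165,"tz": 0,"spin": 0},
    {"tx": 0,"ty": 0.172,"tz": 0,"spin": 0},
    {"tx": 0,"ty": 0.179,"tz": 0,"spin": 0},
    {"tx": 0,"ty": 0.179,"tz": 0,"spin": 0},
  ],
)

```text
clock: 12.72
ee_pos: [0.5026, -0.1398, 0.0757]
tool_rot: [-0.5, 0.498, -0.5, 0.502]
ft_force: [-0.2, 0.2, 0.0]
finger_gap: 0.688
```

```bash
python3 - <<'E'
from h import *
o,M=st(); go((.503,-.140,.076),0.17,o,M)
E
```

```text
clk 12.72 tcp [ 0.5026 -0.1398  0.0757] zyaw 0.22 ydir [ 0.004 -0.001 -1.   ] F [-0.2  0.2  0. ] gap 0.0598 q [-0.32  0.4   0.65  2.04 -0.34  0.8   0.53]
-> (0.503, -0.14, 0.076) tx 0.0002 ty -0.0003 tz 0.0004 spin 0.001
```

Close on the paddle.

Request:
play_rows(
  motion=[
    {"tx": 0,"ty": 0,"tz": 0,"spin": 0},
    {"tx": 0,"ty": 0,"tz": 0,"spin": 0},
    {"tx": 0,"ty": 0,"tz": 0,"spin": 0},
    {"tx": 0,"ty": 0,"tz": 0,"spin": 0},
    {"tx": 0,"ty": 0,"tz": 0,"spin": 0},
    {"tx": 0,"ty": 0,"tz": 0,"spin": 0},
  ],
  grip=0.0,
)

```text
clock: 13.48
ee_pos: [0.5048, -0.1399, 0.0761]
tool_rot: [-0.5, 0.496, -0.502, 0.503]
ft_force: [5.3, -0.3, -3.7]
finger_gap: 0.315
```

Held: the gap is 27.4 mm and the paddle is 28 mm wide. Now the first tip to the left (tool −x is +y).

Request:
play_rows(
  motion=[
    {"tx": -0.0015,"ty": -0.0005,"tz": 0,"spin": 0},
    {"tx": -0.003,"ty": -0.001,"tz": 0,"spin": 0},
    {"tx": -0.0045,"ty": -0.0016,"tz": 0,"spin": 0},
    {"tx": -0.006,"ty": -0.0022,"tz": 0,"spin": 0},
    {"tx": -0.0075,"ty": -0.0027,"tz": 0,"spin": 0},
    {"tx": -0.009,"ty": -0.0032,"tz": 0,"spin": 0},
    {"tx": -0.009,"ty": -0.0032,"tz": 0,"spin": 0},
  ],
)

```text
clock: 14.35
ee_pos: [0.5044, -0.1357, 0.0776]
tool_rot: [0.501, -0.495, 0.504, -0.5]
ft_force: [5.9, -10.9, -20.3]
finger_gap: 0.321
```

```bash
python3 - <<'E'
from h import *
o,M=st(); print(np.round(o['torque'],2))
s=snap('scene')
f=cv2.cvtColor(np.asarray(s['pixels']),cv2.COLOR_RGB2BGR)
a=cv2.resize(f[145:225,225:305],(600,600),interpolation=cv2.INTER_CUBIC);cv2.imwrite('pics/r1.png',a)
for p in [(.525,-.166,.094),(.525,-.114,.094),(.503,-.147,.14),(.503,-.133,.14)]: print(((proj(s,p)-[225,145]+.5)*7.5).round())
E
```

```text
clk 14.35 tcp [ 0.5044 -0.1357  0.0776] zyaw 0.12 ydir [ 0.009 -0.011 -1.   ] F [  5.9 -10.9 -20.3] gap 0.0279 q [-0.34  0.4   0.66  2.04 -0.33  0.79  0.51]
[-2.73 -1.43 -0.09]
[211. 507.]
[351. 494.]
[250. 373.]
[288. 369.]
```

View pics/r1.png

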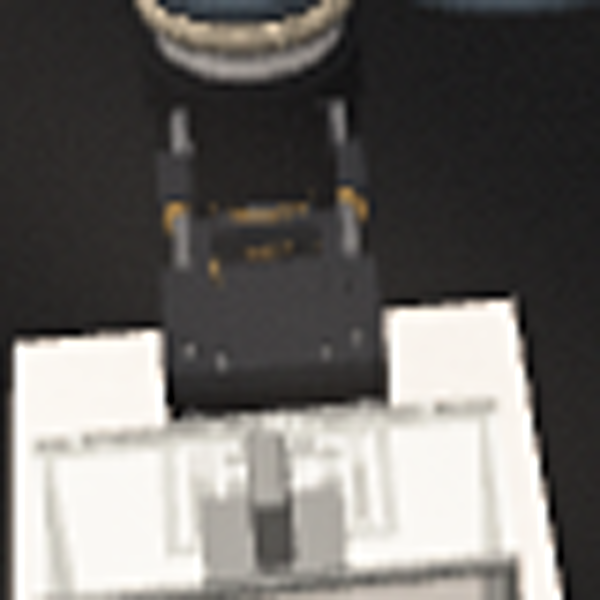

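The scene crop shows the block (205–345, 490–570) hardly tipped. The arm is compliant and moved only 4 mm of the 9 commanded, so I'll command further (11 pictures viewed).

Request:
play_rows(
  motion=[
    {"tx": -0.003,"ty": -0.001,"tz": 0,"spin": 0},
    {"tx": -0.006,"ty": -0.002,"tz": 0,"spin": 0},
    {"tx": -0.009,"ty": -0.003,"tz": 0,"spin": 0},
    {"tx": -0.012,"ty": -0.004,"tz": 0,"spin": 0},
    {"tx": -0.012,"ty": -0.004,"tz": 0,"spin": 0},
    {"tx": -0.012,"ty": -0.004,"tz": 0,"spin": 0},
  ],
)

```text
clock: 15.15
ee_pos: [0.504, -0.1296, 0.08]
tool_rot: [0.502, -0.492, 0.508, -0.497]
ft_force: [6.2, -13.0, -19.8]
finger_gap: 0.319
```

```bash
python3 - <<'E'
from h import *
o,M=st(); print(np.round(o['torque'],2))
E
```

```text
clk 15.15 tcp [ 0.504  -0.1296  0.08  ] zyaw -0.05 ydir [ 0.011 -0.02  -1.   ] F [  6.2 -13.  -19.8] gap 0.0278 q [-0.37  0.39  0.67  2.05 -0.31  0.79  0.48]
[-3.09 -1.45  0.05]
```

```bash
cat > tilt.py <<'E'
from h import *
s=snap('scene') 
cur=cv2.cvtColor(np.asarray(s['pixels']),cv2.COLOR_RGB2GRAY)
for n,g in (('first',cv2.imread('pics/r1.png',0)),('now',cv2.resize(cur[145:225,225:305],(600,600),interpolation=cv2.INTER_CUBIC))):
    out=[]
    for c in list(range(208,248,6))+list(range(305,345,6)):
        col=g[450:560,c].astype(float); d=np.diff(cv2.GaussianBlur(col[:,None],(1,9),0)[:,0]); i=d.argmin(); out.append((c,450+i,round(d[i])))
    a=np.array(out); ok=a[:,2]<-1; k=np.polyfit(a[ok,0],a[ok,1],1); print(n,out,'slope deg',np.degrees(np.arctan(k[0])).round(1))
E
python3 tilt.py
```

```text
first [(208, np.int64(496), -4), (214, np.int64(492), -4), (220, np.int64(498), -6), (226, np.int64(498), -4), (232, np.int64(454), -4), (238, np.int64(480), -3), (244, np.int64(480), -3), (305, np.int64(488), -6), (311, np.int64(488), -6), (317, np.int64(484), -5), (323, np.int64(483), -4), (329, np.int64(481), -3), (335, np.int64(475), -3), (341, np.int64(474), -3)] slope deg -3.8
now [(208, np.int64(496), -4), (214, np.int64(492), -4), (220, np.int64(496), -5), (226, np.int64(496), -6), (232, np.int64(495), -6), (238, np.int64(496), -6), (244, np.int64(497), -5), (305, np.int64(488), -6), (311, np.int64(488), -6), (317, np.int64(488), -6), (323, np.int64(488), -6), (329, np.int64(489), -4), (335, np.int64(474), -3), (341, np.int64(472), -3)] slope deg -7.0
```

```bash
python3 - <<'E'
from h import *
s=snap('scene');cur=cv2.cvtColor(np.asarray(s['pixels']),cv2.COLOR_RGB2GRAY)
old=cv2.resize(cv2.imread('pics/r1.png',0),(80,80),interpolation=cv2.INTER_AREA)
cv2.imwrite('pics/r2raw.png',cur)
for g in(old[55:78,20:54],cur[200:223,245:279]):
    print('     '+' '.join('%3d'%c for c in range(245,279)))
    for i,r in enumerate(g): print(200+i,' '.join('%3d'%v for v in r))
for p in [(.525,-.166,.08),(.525,-.166,.094),(.525,-.114,.094),(.525,-.114,.08),(.517,-.147,.14),(.517,-.133,.14),(.517,-.14,.094)]: print(p,proj(s,p).round(1))
E
```

```text
245 246 247 248 249 250 251 252 253 254 255 256 257 258 259 260 261 262 263 264 265 266 267 268 269 270 271 272 273 274 275 276 277 278
200 251 244 141  34  73  93 108  87  78  82 108 114 146 143 144 173 179 195 182 191 179 175 176 178 175 176 186 197 199 193 198 188 184 185
201 238 233 167 137 148 151 162 167 180 179 160 161 182 187 182 214 227 233 214 232 216 210 216 196 196 203 210 216 214 214 218 212 211 211
202 201 192 173 174 171 172 180 190 208 204 188 190 194 175 176 192 196 203 216 227 219 219 225 216 214 217 220 223 222 230 217 220 241 242
203 193 194 196 205 205 206 209 210 216 214 214 213 190 161 170 173 164 158 211 211 209 210 233 235 238 238 232 230 237 244 218 222 248 250
204 213 215 217 224 235 234 233 230 233 236 235 234 192 164 169 169 164 146 199 202 198 202 231 224 228 238 237 233 243 247 222 223 245 249
205 243 234 224 236 246 236 235 233 238 239 223 223 199 166 169 169 165 144 176 205 204 210 216 204 205 227 239 232 241 247 226 223 243 248
206 250 239 225 240 248 233 232 233 237 237 207 207 203 164 170 170 166 149 179 225 232 238 231 223 225 240 242 225 231 247 
[... 5170 characters left out ...]
55 253 253 247 247 240 241
220 249 249 247 250 250 251 254 189 169 174 172 171 173 174 117  93  97 115 113 170 176 175 173 158 156 145 189 226 225 225 211 212 196 196
221 250 250 251 251 251 252 255 200 171 173 172 173 174 159 142 117 121 129 128 148 146 145 146 134 153 143 163 155 154 141 140 141 128 127
222 247 241 241 242 242 234 236 156 142 146 145 146 146 153 152 164 164 147 144 127 126 127 110 110 108 107 120 104 102  92 110 110 123 121
(0.525, -0.166, 0.08) [253.1 215.6]
(0.525, -0.166, 0.094) [252.7 212.1]
(0.525, -0.114, 0.094) [271.3 210.4]
(0.525, -0.114, 0.08) [271.5 213.9]
(0.517, -0.147, 0.14) [258.1 197.6]
(0.517, -0.133, 0.14) [263.2 197.2]
(0.517, -0.14, 0.094) [261.8 209.3]
```

The dark fin and its bracket, at cols 252–270, belong to the open hood and hide the block's middle. The tube holes beside them have moved: the left column went about 1 px right and 1 px up relative to the right one. That matches the paddle pivoting, and the TCP moved 10.3 mm left and 4 mm up, so the tip is about 0.15–0.17 rad to the left. Now I'll swing right.

Request:
play_rows(
  motion=[
    {"tx": 0.003,"ty": -0.001,"tz": 0,"spin": 0},
    {"tx": 0.006,"ty": -0.003,"tz": 0,"spin": 0},
    {"tx": 0.009,"ty": -0.005,"tz": 0,"spin": 0},
    {"tx": 0.012,"ty": -0.006,"tz": 0,"spin": 0},
    {"tx": 0.015,"ty": -0.007,"tz": 0,"spin": 0},
    {"tx": 0.018,"ty": -0.008,"tz": 0,"spin": 0},
    {"tx": 0.021,"ty": -0.009,"tz": 0,"spin": 0},
    {"tx": 0.024,"ty": -0.009,"tz": 0,"spin": 0},
    {"tx": 0.026,"ty": -0.009,"tz": 0,"spin": 0},
    {"tx": 0.026,"ty": -0.009,"tz": 0,"spin": 0},
  ],
)

```text
clock: 16.5
ee_pos: [0.5032, -0.147, 0.0868]
tool_rot: [0.502, -0.495, 0.503, -0.5]
ft_force: [4.8, 13.1, -15.5]
finger_gap: 0.32
```

```bash
cat > chk.py <<'E'
from h import *
import sys
o,M=st(); print('moment',np.round(o['torque'],2),'grasp',np.round(o['ee_pos']-.049*M[:,1],4))
s=snap('scene');cur=cv2.cvtColor(np.asarray(s['pixels']),cv2.COLOR_RGB2GRAY)
if len(sys.argv)>1:
    cols=list(range(246,258))+list(range(263,279)); print('     '+' '.join('%3d'%c for c in cols))
    for r in range(190,213): print(r,' '.join('%3d'%cur[r,c] for c in cols))
E
python3 chk.py 1
```

```text
clk 16.5 tcp [ 0.5032 -0.147   0.0868] zyaw 0.2 ydir [ 0.006 -0.01  -1.   ] F [  4.8  13.1 -15.5] gap 0.0278 q [-0.33  0.39  0.67  2.03 -0.32  0.82  0.52]
moment [ 2.97 -1.5   0.1 ] grasp [ 0.5029 -0.1465  0.1358]
     246 247 248 249 250 251 252 253 254 255 256 257 263 264 265 266 267 268 269 270 271 272 273 274 275 276 277 278
190  63  64  66 108  78  63  63  65  66  66  67  69  78  68  63  59  59  59  56  48  65 244 248 246 245 245 245 245
191  63  61  65  86  71  58  59  59  55  58  56  55  50  52  52  49  49  49  47  43  60 224 249 246 245 245 245 245
192  53  49  49  50  46  48  49  50  47  49  48  48  48  48  48  48  51  49  48  41  59 225 250 245 244 244 244 244
193  41  41  43  44  45  44  46  45  45  45  47  45  45  44  45  43  45  46  43  38  48 186 252 246 243 243 244 244
194  41  40  42  40  42  41  40  42  40  41  40  41  42  41  41  41  41  41  37  36  43 158 252 245 244 243 244 244
195  36  35  36  37  37  37  39  39  36  36  38  39  40  40  42  41  42  50  59  40  43 159 253 246 244 244 244 244
196  31  31  31  34  32  35  34  35  34  35  39  36  39  42  38  42  47  
[... 1198 characters left out ...]
 248
207 239 223 235 250 232 243 240 229 224 231 249 250 194 249 231 226 225 246 237 224 208 207 219 251 235 222 239 248
208 239 222 233 250 225 240 231 200 202 216 249 251 176 253 246 240 238 242 233 221 204 204 209 252 238 222 240 249
209 239 222 234 251 220 238 245 232 227 244 251 252 165 240 229 227 224 221 206 203 205 205 209 250 238 221 235 249
210 239 222 234 251 223 235 250 239 233 234 233 233 129 193 181 181 183 182 172 187 206 206 209 247 243 220 233 249
211 242 222 235 251 222 204 215 200 195 184 184 181 103 173 171 168 170 169 168 177 208 206 208 241 245 221 228 250
212 244 223 227 251 227 192 165 166 167 168 170 171  88 176 170 169 170 171 169 170 208 206 208 237 249 219 223 250
```

Request:
play_rows(
  motion=[
    {"tx": 0.003,"ty": -0.001,"tz": 0,"spin": 0},
    {"tx": 0.006,"ty": -0.002,"tz": 0,"spin": 0},
    {"tx": 0.009,"ty": -0.003,"tz": 0,"spin": 0},
    {"tx": 0.012,"ty": -0.003,"tz": 0,"spin": 0},
    {"tx": 0.012,"ty": -0.003,"tz": 0,"spin": 0},
    {"tx": 0.012,"ty": -0.003,"tz": 0,"spin": 0},
  ],
)

```text
clock: 17.3
ee_pos: [0.5032, -0.1496, 0.0876]
tool_rot: [-0.501, 0.497, -0.498, 0.503]
ft_force: [5.4, 14.9, -13.0]
finger_gap: 0.322
```

```bash
python3 chk.py 1
```

```text
clk 17.3 tcp [ 0.5032 -0.1496  0.0876] zyaw 0.49 ydir [ 0.003  0.001 -1.   ] F [  5.4  14.9 -13. ] gap 0.028 q [-0.31  0.39  0.66  2.02 -0.32  0.83  0.54]
moment [ 3.35 -1.57  0.04] grasp [ 0.503  -0.1496  0.1366]
     246 247 248 249 250 251 252 253 254 255 256 257 263 264 265 266 267 268 269 270 271 272 273 274 275 276 277 278
190  64  88  90  63  64  64  64  64  64  68  66  68  61  60  59  59  59  50  53 167 253 247 245 245 245 246 246 245
191  65  82  75  62  64  59  59  61  56  58  56  55  52  53  51  49  46  47  47 134 254 246 244 245 245 245 245 245
192  51  52  47  50  50  49  49  48  47  49  46  47  47  50  50  47  48  45  43 105 254 247 245 245 245 244 244 244
193  41  44  43  43  44  45  45  46  46  46  47  47  44  43  44  44  43  39  35  83 255 246 244 244 243 244 245 245
194  39  40  40  39  40  43  39  41  40  42  41  40  40  42  41  40  40  39  35  71 255 247 244 243 244 244 244 245
195  35  36  37  36  37  36  36  38  36  37  37  39  40  40  40  54  67  53  33  72 255 247 244 243 244 243 244 245
196  31  32  33  33  34  36  34  35  38  38  38  38  39  40  41  57  76  
[... 1198 characters left out ...]
 248
207 239 223 236 250 230 249 240 225 225 240 248 248 195 248 233 239 242 245 220 226 209 209 219 251 235 221 239 249
208 239 223 233 250 222 244 214 202 204 240 249 252 173 251 241 241 239 238 228 221 205 205 209 252 238 222 239 248
209 239 222 234 250 221 246 232 227 241 248 250 252 161 239 225 221 219 217 203 205 207 207 209 250 238 221 236 249
210 239 222 234 250 224 249 247 236 239 233 233 232 126 195 183 182 185 182 172 181 207 206 210 246 243 222 233 249
211 243 223 234 251 224 231 215 198 195 182 183 183 104 174 168 169 169 168 169 172 208 207 209 240 245 220 228 250
212 244 223 227 251 226 204 163 168 165 170 169 170  88 177 172 171 170 171 168 169 207 206 207 237 249 220 225 250
```

The pin is now 9.7 mm right of centre, and the hole rows shifted about 3 px relative to each other, which is a tip change of roughly 0.25–0.3 rad. The block is therefore tipped right by about 0.12–0.14 rad. Swing left again with a slight pull.

Request:
play_rows(
  motion=[
    {"tx": -0.003,"ty": -0.001,"tz": 0,"spin": 0},
    {"tx": -0.006,"ty": -0.003,"tz": 0,"spin": 0},
    {"tx": -0.009,"ty": -0.005,"tz": 0,"spin": 0},
    {"tx": -0.012,"ty": -0.006,"tz": 0,"spin": 0},
    {"tx": -0.015,"ty": -0.007,"tz": 0,"spin": 0},
    {"tx": -0.018,"ty": -0.008,"tz": 0,"spin": 0},
    {"tx": -0.021,"ty": -0.009,"tz": 0,"spin": 0},
    {"tx": -0.024,"ty": -0.009,"tz": 0,"spin": 0},
    {"tx": -0.027,"ty": -0.009,"tz": 0,"spin": 0},
    {"tx": -0.027,"ty": -0.009,"tz": 0,"spin": 0},
  ],
)

```text
clock: 18.6
ee_pos: [0.5022, -0.128, 0.095]
tool_rot: [0.502, -0.496, 0.502, -0.5]
ft_force: [6.9, -11.9, -22.3]
finger_gap: 0.316
```

```bash
python3 chk.py 1
```

```text
clk 18.6 tcp [ 0.5022 -0.128   0.095 ] zyaw 0.31 ydir [ 0.004 -0.008 -1.   ] F [  6.9 -11.9 -22.3] gap 0.0275 q [-0.37  0.37  0.67  2.03 -0.3   0.83  0.47]
moment [-2.83 -1.68 -0.04] grasp [ 0.502  -0.1276  0.144 ]
     246 247 248 249 250 251 252 253 254 255 256 257 263 264 265 266 267 268 269 270 271 272 273 274 275 276 277 278
190 251 252 255  83  42  46  46  48  49  46  49  49  50  50  49  47  47  49  45  48  47  46  43  44  42  42  39  37
191 247 249 254 126  38  43  44  45  45  47  45  44  45  46  45  46  45  43  44  44  45  40  42  42  39  38  38  36
192 246 249 254 145  31  38  39  42  40  41  41  42  43  43  43  41  43  42  42  42  43  43  42  42  53  72  56  36
193 246 248 253 142  26  35  36  35  40  39  40  40  42  43  41  42  43  43  43  43  45  42  42  41  71  81  62  35
194 247 248 252 194  20  45  96  66  47  37  39  41  40  42  43  42  41  42  42  41  43  44  44  45  58  68  48  35
195 247 248 252 253  19  47  95  77  52  35  39  40  43  42  42  42  41  43  42  40  41  41  39  40  39  47  34  33
196 248 248 251 255  16  38  62  67  39  37  39  39  40  40  42  43  42 
[... 1199 characters left out ...]
 248
207 239 222 235 250 232 234 234 233 234 241 243 240 183 244 240 239 239 239 240 236 239 236 214 251 235 222 239 249
208 239 223 233 251 225 223 227 234 234 234 235 237 156 239 234 233 234 234 234 233 233 230 211 251 238 222 239 249
209 239 222 234 251 222 209 213 228 236 235 235 237 159 235 222 220 221 219 207 219 233 231 211 248 238 221 235 249
210 238 221 234 251 223 207 207 212 233 222 221 221 129 196 184 184 182 184 174 197 236 231 207 245 243 222 233 249
211 243 222 234 252 227 194 184 184 195 183 182 185 105 174 170 169 168 170 169 180 236 230 205 241 244 220 228 249
212 244 223 227 252 229 192 167 168 168 169 170 169  87 177 171 169 170 170 170 173 236 225 205 238 249 220 225 250
```

Request:
play_rows(
  motion=[
    {"tx": 0.002,"ty": -0.001,"tz": 0,"spin": 0},
    {"tx": 0.004,"ty": -0.002,"tz": 0,"spin": 0},
    {"tx": 0.006,"ty": -0.003,"tz": 0,"spin": 0},
    {"tx": 0.008,"ty": -0.004,"tz": 0,"spin": 0},
    {"tx": 0.01,"ty": -0.005,"tz": 0,"spin": 0},
    {"tx": 0.012,"ty": -0.006,"tz": 0,"spin": 0},
    {"tx": 0.014,"ty": -0.006,"tz": 0,"spin": 0},
    {"tx": 0.016,"ty": -0.006,"tz": 0,"spin": 0},
    {"tx": 0.016,"ty": -0.006,"tz": 0,"spin": 0},
  ],
)

```text
clock: 19.77
ee_pos: [0.5016, -0.1387, 0.0986]
tool_rot: [0.502, -0.497, 0.499, -0.502]
ft_force: [6.1, 7.3, -18.1]
finger_gap: 0.324
```

```bash
python3 chk.py
```

```text
clk 19.77 tcp [ 0.5016 -0.1387  0.0986] zyaw 0.45 ydir [ 0.001 -0.002 -1.   ] F [  6.1   7.3 -18.1] gap 0.0282 q [-0.35  0.37  0.67  2.02 -0.3   0.85  0.5 ]
moment [ 1.83 -1.67  0.07] grasp [ 0.5016 -0.1386  0.1476]
```

Request:
play_rows(
  motion=[
    {"tx": 0.001,"ty": -0.001,"tz": 0,"spin": 0},
    {"tx": 0.001,"ty": -0.002,"tz": 0,"spin": 0},
    {"tx": 0.001,"ty": -0.003,"tz": 0,"spin": 0},
    {"tx": 0.001,"ty": -0.004,"tz": 0,"spin": 0},
    {"tx": 0.001,"ty": -0.005,"tz": 0,"spin": 0},
    {"tx": 0.001,"ty": -0.006,"tz": 0,"spin": 0},
    {"tx": 0.001,"ty": -0.006,"tz": 0,"spin": 0},
  ],
)

```text
clock: 20.7
ee_pos: [0.4997, -0.1377, 0.1005]
tool_rot: [0.503, -0.498, 0.498, -0.501]
ft_force: [9.0, 0.2, -34.7]
finger_gap: 0.323
```

```bash
python3 chk.py 1
```

```text
clk 20.7 tcp [ 0.4997 -0.1377  0.1005] zyaw 0.48 ydir [-0.003 -0.002 -1.   ] F [  9.    0.2 -34.7] gap 0.0281 q [-0.35  0.36  0.68  2.02 -0.3   0.86  0.5 ]
moment [ 0.16 -2.53  0.04] grasp [ 0.4999 -0.1376  0.1495]
     246 247 248 249 250 251 252 253 254 255 256 257 263 264 265 266 267 268 269 270 271 272 273 274 275 276 277 278
190  37  41  42  40  41  44  41  39  42  42  43  42  43  41  41  42  42  43  42  43  48  52  40  43 163 254 247 246
191  31  35  37  36  37  37  38  40  40  40  42  40  43  42  44  41  44  42  42  48  68  70  54  44 162 254 247 245
192  27  32  52  40  35  36  39  38  40  39  39  42  44  41  42  42  42  43  39  46  64  79  51  43 161 253 246 244
193  26  59  68  62  46  36  37  39  40  38  37  40  40  41  42  43  41  40  41  40  46  86  34  37 125 253 246 245
194  19  50  63  58  41  36  39  36  39  39  40  40  41  40  42  43  40  41  37  32  34  79  27  25  94 252 246 245
195  16  32  45  83  30  33  34  36  38  35  37  36  41  39  37  39  38  40  62 121 120 178 113 176 233 249 245 245
196   8  22  26  85  24  26  26  31  31  33  34  36  39  40  69  43  41 
[... 1199 characters left out ...]
 248
207 239 222 235 250 232 233 233 237 234 233 233 236 170 236 233 231 232 232 232 232 220 210 216 251 236 222 239 249
208 239 221 233 250 224 224 229 234 232 232 233 236 155 240 235 234 233 234 233 234 215 203 208 252 238 222 240 249
209 238 222 234 251 222 208 220 236 234 235 236 238 159 235 220 220 220 219 209 218 217 204 208 248 239 221 235 249
210 238 222 234 251 224 205 209 232 229 222 221 223 127 196 183 182 183 182 173 195 219 204 209 246 243 221 233 249
211 242 222 234 251 227 192 183 192 190 182 184 184 104 175 169 169 169 168 169 178 225 205 207 240 245 220 227 250
212 244 223 228 252 228 193 165 169 169 170 168 171  88 176 172 171 171 169 167 170 228 205 208 237 249 220 225 250
```

Still held by the bumpers, level, with an upward pull of 35 N and pressing a little on the front wall. I'll correct x and give one more small rock left, then right to centre.

Request:
play_rows(
  motion=[
    {"tx": -0.002,"ty": 0,"tz": 0.002,"spin": 0},
    {"tx": -0.005,"ty": -0.001,"tz": 0.003,"spin": 0},
    {"tx": -0.008,"ty": -0.002,"tz": 0.003,"spin": 0},
    {"tx": -0.011,"ty": -0.003,"tz": 0.003,"spin": 0},
    {"tx": -0.013,"ty": -0.003,"tz": 0.003,"spin": 0},
    {"tx": -0.013,"ty": -0.003,"tz": 0.003,"spin": 0},
  ],
)

```text
clock: 21.5
ee_pos: [0.5029, -0.1257, 0.1043]
tool_rot: [0.503, -0.498, 0.498, -0.501]
ft_force: [0.5, -4.0, -0.4]
finger_gap: 0.318
```

```bash
python3 chk.py 1
```

```text
clk 21.5 tcp [ 0.5029 -0.1257  0.1043] zyaw 0.47 ydir [-0.002 -0.003 -1.   ] F [ 0.5 -4.  -0.4] gap 0.0276 q [-0.38  0.36  0.68  2.02 -0.29  0.86  0.47]
moment [-1.21 -0.11  0.05] grasp [ 0.503  -0.1256  0.1533]
     246 247 248 249 250 251 252 253 254 255 256 257 263 264 265 266 267 268 269 270 271 272 273 274 275 276 277 278
190 251 251 253 253  23  36  39  39  40  40  41  42  40  41  42  42  43  41  42  44  41  40  40  41  45  62  62  45
191 247 247 250 255  17  32  39  53  51  41  42  40  42  42  42  43  41  41  41  42  40  43  41  41  48  67  69  45
192 246 247 249 254 116  30  46  65  60  42  39  41  42  38  42  42  43  42  42  43  42  41  41  42  40  48  55  37
193 246 246 248 254 144  25  50  67  67  46  37  40  41  42  41  42  42  43  40  39  40  40  37  40  35  42 127  27
194 247 247 248 253 144  23  41  55  59  38  37  38  41  41  41  41  41  39  40  37  33  28  25  25  25  61 104  56
195 247 247 248 252 194  18  30  39  64  30  34  35  40  40  41  40  40  41  41  72 148 182 235 232 232 232 232 233
196 247 247 247 250 249   4  17  30 120  52  57  32  39  41  41  40  40  40
[... 1196 characters left out ...]
 248
207 238 222 235 250 232 233 234 235 235 231 233 235 169 237 232 232 231 231 231 231 231 217 217 251 235 222 239 248
208 238 223 233 251 224 220 231 236 234 231 233 234 153 238 233 233 232 233 233 233 232 211 208 252 238 222 239 249
209 238 223 234 251 221 205 231 237 233 233 233 235 156 233 219 217 217 218 207 219 233 208 208 250 238 221 235 248
210 238 223 234 251 223 207 229 233 228 218 219 219 128 196 184 182 184 180 174 196 234 206 207 247 243 221 232 249
211 243 223 234 251 227 193 192 194 192 182 182 184 105 174 169 168 167 169 167 178 231 206 206 240 244 221 228 249
212 244 222 228 252 228 191 166 168 169 169 170 170  87 176 173 171 171 170 169 171 228 206 207 237 249 219 224 250
```

Force dropped to near zero, so the bumpers have let go. I'll return to centre at the same height and check the tilt.

Request:
play_rows(
  motion=[
    {"tx": 0.003,"ty": 0,"tz": 0,"spin": 0},
    {"tx": 0.006,"ty": 0,"tz": 0,"spin": 0},
    {"tx": 0.009,"ty": 0,"tz": 0,"spin": 0},
    {"tx": 0.012,"ty": 0,"tz": 0,"spin": 0},
    {"tx": 0.0145,"ty": 0,"tz": 0,"spin": 0},
    {"tx": 0.0145,"ty": 0,"tz": 0,"spin": 0},
  ],
)

```text
clock: 22.3
ee_pos: [0.5035, -0.1357, 0.1057]
tool_rot: [-0.502, 0.5, -0.495, 0.503]
ft_force: [-2.8, 10.5, 14.1]
finger_gap: 0.319
```

```bash
python3 chk.py 1
```

```text
clk 22.3 tcp [ 0.5035 -0.1357  0.1057] zyaw 0.57 ydir [-0.003  0.005 -1.   ] F [-2.8 10.5 14.1] gap 0.0278 q [-0.35  0.36  0.67  2.01 -0.3   0.87  0.5 ]
moment [ 2.34  0.89 -0.04] grasp [ 0.5037 -0.136   0.1547]
     246 247 248 249 250 251 252 253 254 255 256 257 263 264 265 266 267 268 269 270 271 272 273 274 275 276 277 278
190  30  38  38  39  41  40  41  39  41  41  41  41  42  43  43  41  43  42  44  41  52  66  65  35  71 255 248 246
191  26  34  35  37  36  38  38  40  39  40  41  40  45  43  41  42  42  44  44  43  55  70  82  39  72 255 248 245
192  23  33  46  69  45  36  38  39  39  40  41  39  42  43  43  43  44  42  39  40  47  80  55  37  58 242 248 245
193  19  36  64  76  57  36  37  38  39  40  39  40  40  41  41  43  41  41  40  40  41  83  30  30  48 218 248 245
194  14  33  49  50  41  35  36  38  35  37  37  41  40  40  41  42  39  35  31  27  27  78 112  56 121 245 246 245
195  49  23  39 128  27  31  32  34  34  33  34  35  41  43  40  41  40  73 126 239 232 234 239 230 236 248 245 244
196 115  11  32 150  13  21  54  26  30  59 103  55  40  37  38  43  51 177
[... 1196 characters left out ...]
 248
207 239 222 235 250 231 234 232 231 231 231 233 235 169 236 232 231 230 231 231 222 209 206 219 251 236 221 239 248
208 239 222 233 250 228 234 232 232 232 232 234 235 152 239 234 233 232 233 233 214 205 205 209 252 237 222 239 249
209 239 222 233 250 226 234 231 231 233 233 234 235 156 233 220 215 217 217 207 198 206 205 208 250 238 221 236 249
210 238 223 234 251 228 236 234 227 227 217 219 220 126 194 182 184 183 182 173 182 207 207 209 247 243 222 233 249
211 242 223 234 251 228 218 197 191 189 183 183 184 103 173 169 169 170 168 170 173 208 207 207 240 245 222 227 249
212 244 222 227 251 227 216 164 168 168 170 169 170  89 175 170 171 169 171 169 170 208 208 208 237 249 219 224 250
```

```bash
python3 - <<'E'
from h import *
s=snap('scene');f=cv2.cvtColor(np.asarray(s['pixels']),cv2.COLOR_RGB2BGR)[170:230,225:305].astype(float)/255
f=np.where(f>.6,.3+(f-.6)/.4*.7,f/.6*.3); f=(f*255).clip(0,255).astype(np.uint8)
cv2.imwrite('pics/last.png',cv2.resize(f,(800,600),interpolation=cv2.INTER_CUBIC))
E
```

```text
(no output)
```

View pics/last.png

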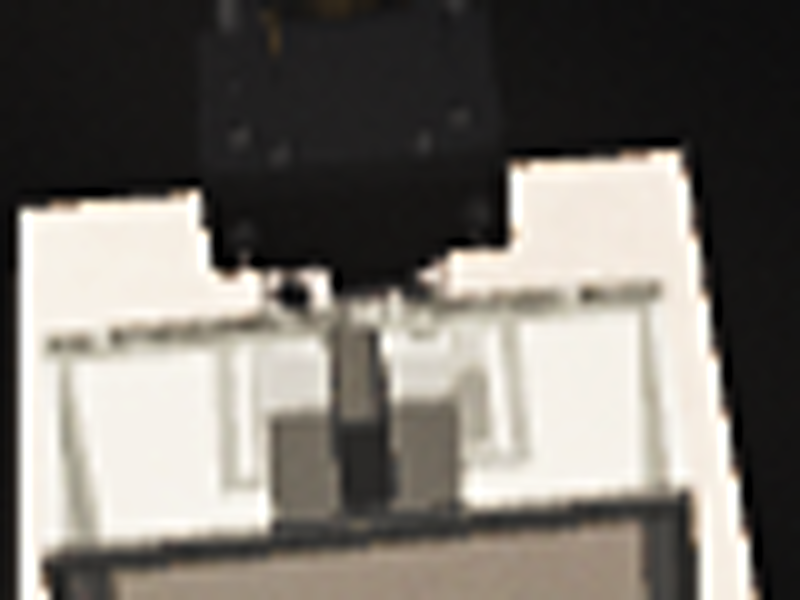

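The last view shows the block's body (x 255–455) shifted to the right side (−y) of the well, with the gap showing at (475,400), while the pin is 4 mm left of centre. The block is therefore still leaning left, with its foot against the −y side. Pulling further right will level it. All 12 pictures are used; numeric checks only from here.

Request:
play_rows(
  motion=[
    {"tx": 0.003,"ty": -0.001,"tz": 0,"spin": 0},
    {"tx": 0.006,"ty": -0.002,"tz": 0,"spin": 0},
    {"tx": 0.008,"ty": -0.003,"tz": 0,"spin": 0},
    {"tx": 0.01,"ty": -0.004,"tz": 0,"spin": 0},
    {"tx": 0.01,"ty": -0.004,"tz": 0,"spin": 0},
  ],
)

```text
clock: 23.02
ee_pos: [0.5033, -0.1461, 0.1094]
tool_rot: [-0.502, 0.5, -0.496, 0.503]
ft_force: [0.6, 3.6, -3.0]
finger_gap: 0.318
```

```bash
python3 chk.py 1; python3 - <<'E'
from h import *
s=snap('scene')
for dz in(.025,.03):
  for yy in(-.166,-.140,-.114): print(dz,yy,'top rear',proj(s,(.524,yy,.094+dz)).round(1),'low',proj(s,(.524,yy,.08)).round(1))
E
```

```text
clk 23.02 tcp [ 0.5033 -0.1461  0.1094] zyaw 0.55 ydir [-0.004  0.005 -1.   ] F [ 0.6  3.6 -3. ] gap 0.0276 q [-0.33  0.36  0.68  2.   -0.3   0.88  0.51]
moment [ 0.89  0.   -0.03] grasp [ 0.5035 -0.1463  0.1584]
     246 247 248 249 250 251 252 253 254 255 256 257 263 264 265 266 267 268 269 270 271 272 273 274 275 276 277 278
190  34  36  37  38  39  37  40  40  41  39  41  43  43  43  41  43  72  72  65  36 104 255 247 245 246 245 246 245
191  41  36  37  39  38  36  39  38  40  41  40  41  43  44  41  43  57  59  50  33  82 255 246 245 245 245 245 245
192  41  36  36  38  38  39  38  38  41  38  40  41  40  43  42  41  40  71  35  32  66 254 247 245 244 244 244 244
193  36  35  36  37  37  37  39  37  38  42  40  40  41  40  39  33  42 128  24  28 127 252 246 244 243 243 244 244
194  28  32  32  34  33  36  37  36  37  37  40  40  37  39  40 112  95 200 232 229 237 248 244 243 244 243 243 244
195  18  20  19  21  27  33  36  35  36  37  38  39  69  41 127 224 185 245 251 249 247 245 244 244 244 244 244 244
196 180 185 241 215 108  26  38 114  29  36  37  37 219 168 190 247 214 24
[... 1516 characters left out ...]
8 207 205 208 250 239 220 235 249
210 238 222 234 249 232 232 233 226 226 218 219 218 127 196 182 183 183 181 176 182 209 206 208 247 243 221 233 249
211 242 223 234 251 231 213 198 189 190 183 184 184 103 174 169 168 169 168 170 173 208 207 206 240 245 221 228 249
212 244 222 227 251 236 212 162 168 168 168 170 170  88 177 173 171 170 171 170 171 211 207 207 237 249 219 224 250
0.025 -0.166 top rear [251.9 205.5] low [253.1 215.3]
0.025 -0.14 top rear [261.3 204.6] low [262.3 214.5]
0.025 -0.114 top rear [270.7 203.8] low [271.5 213.7]
0.03 -0.166 top rear [251.7 204.2] low [253.1 215.3]
0.03 -0.14 top rear [261.2 203.3] low [262.3 214.5]
0.03 -0.114 top rear [270.6 202.5] low [271.5 213.7]
```

Fz equals the block's weight, and the hole dots at (251.3,199) and (264,198.1) lie on a slope of −0.9 px against −1.15 px expected for level. The block is free and within about 0.02 rad of level. Lift straight, then centre.

Request:
play_rows(
  motion=[
    {"tx": -0.0015,"ty": -0.001,"tz": 0,"spin": 0},
    {"tx": -0.0015,"ty": -0.004,"tz": 0,"spin": 0},
    {"tx": -0.0015,"ty": -0.008,"tz": 0,"spin": 0},
    {"tx": -0.0015,"ty": -0.012,"tz": 0,"spin": 0},
    {"tx": -0.002,"ty": -0.016,"tz": 0,"spin": 0},
    {"tx": -0.004,"ty": -0.02,"tz": 0,"spin": 0},
    {"tx": -0.006,"ty": -0.023,"tz": 0,"spin": 0},
    {"tx": -0.006,"ty": -0.025,"tz": 0,"spin": 0},
    {"tx": -0.006,"ty": -0.025,"tz": 0,"spin": 0},
    {"tx": -0.006,"ty": -0.025,"tz": 0,"spin": 0},
  ],
)

```text
clock: 24.38
ee_pos: [0.5032, -0.1402, 0.1343]
tool_rot: [-0.502, 0.5, -0.495, 0.503]
ft_force: [-0.1, 0.4, -2.3]
finger_gap: 0.321
```

```bash
sed -i 's/range(190,213)/range(183,213)/' chk.py; python3 chk.py 1; python3 - <<'E'
from h import *
s=snap('scene')
for yy in(-.166,-.140,-.114): print(yy,[proj(s,p).round(1).tolist() for p in((.524,yy,.152),(.480,yy,.152),(.524,yy,.104))])
E
```

```text
clk 24.38 tcp [ 0.5032 -0.1402  0.1343] zyaw 0.56 ydir [-0.004  0.004 -1.   ] F [-0.1  0.4 -2.3] gap 0.0279 q [-0.37  0.32  0.7   1.98 -0.26  0.93  0.47]
moment [-0.06  0.08  0.04] grasp [ 0.5034 -0.1404  0.1833]
     246 247 248 249 250 251 252 253 254 255 256 257 263 264 265 266 267 268 269 270 271 272 273 274 275 276 277 278
183  57  49  40  43  43  42  45  44  41  45  44  45  43  44  43  42  44  45  61  79  51  40  41  48  47  45  44  45
184  70  63  38  42  44  42  44  43  43  44  43  45  43  43  43  44  42  41  44  59  40  39  42  46  48  44  43  42
185  65  59  40  40  41  42  43  43  43  44  46  45  45  44  43  41  40  40  38  41  36  33  33  39  37  35  33  30
186  62  45  41  39  41  42  41  43  43  44  43  43  43  43  42  40  63  40  32  67  66 121 120 122 126 183 183 234
187  44  34  37  35  37  37  39  43  41  40  43  44  69  80  46  49 139 206 236 236 236 239 240 238 238 245 243 251
188  27  63  62  64  97  67  42  43  46  68  41  41  79  61  42  49 155 225 253 250 249 247 247 247 247 246 246 245
189 234 237 238 237 212 120  36  48 121  73  37  42  88 217 168 165 224 21
[... 2176 characters left out ...]
0 232 151 237 233 232 231 232 232 214 204 204 207 251 238 222 239 248
209 238 221 233 250 219 216 233 232 232 232 234 235 154 235 219 219 219 218 207 196 205 205 207 250 237 220 234 248
210 238 222 234 251 222 208 218 213 223 220 221 221 126 196 184 183 182 182 175 183 207 207 208 246 243 221 232 249
211 242 222 234 251 227 192 182 178 186 183 185 184 105 172 169 169 168 169 168 173 207 206 206 239 245 219 227 249
212 244 222 227 251 228 190 166 169 169 167 168 171  86 176 170 170 170 170 169 170 209 208 205 236 249 219 223 250
-0.166 [[250.8, 196.8], [250.3, 186.0], [252.3, 209.3]]
-0.14 [[260.4, 195.9], [259.7, 185.2], [261.7, 208.5]]
-0.114 [[270.0, 195.1], [269.0, 184.5], [271.0, 207.6]]
```

```bash
python3 - <<'E'
from h import *
s=snap('scene','fin.png');px=np.asarray(s['pixels']);g=cv2.cvtColor(px,cv2.COLOR_RGB2GRAY).astype(float)
def cen(r0,r1,c0,c1):
    w=np.clip(180-g[r0:r1,c0:c1],0,None);y,x=np.mgrid[r0:r1,c0:c1];return np.array([(w*x).sum(),(w*y).sum()])/w.sum()
for a,b in((cen(190,194,251,255),cen(189,193,264,268)),(cen(194,197,251,255),cen(193,196,264,268))):
    d=b-a;print(a.round(2),b.round(2),'tilt deg',np.degrees(np.arctan2(d[1],d[0])-np.arctan2(-1.7,19.2)).round(2))
# rear top edge: subpixel max gradient of front face boundary
G=cv2.Sobel(g,cv2.CV_64F,0,1,ksize=3)
old=cv2.imread('pics/scene0.png').astype(int)[:,:,::-1]
d=np.abs(old-px).max(2)>40
n,l,st_,c=cv2.connectedComponentsWithStats(d.astype(np.uint8),connectivity=8)
print('changed blobs x,y,w,h,area',[x.tolist() for x in st_[1:] if x[4]>8])
o,_=st();print('qd',np.abs(o['joint_velocities']).max().round(4))
E
```

```text
[252.76 192.01] [265.62 191.12] tilt deg 1.09
[252.86 195.53] [265.78 194.5 ] tilt deg 0.52
changed blobs x,y,w,h,area [[222, 0, 128, 138, 7779], [495, 0, 43, 39, 692], [466, 36, 65, 61, 1758], [243, 143, 2, 6, 11], [265, 142, 2, 5, 9], [242, 155, 4, 10, 23], [266, 154, 4, 9, 23], [250, 156, 10, 2, 17], [229, 173, 66, 87, 2314], [280, 232, 8, 5, 19], [240, 236, 7, 3, 15]]
clk 24.52 tcp [ 0.5033 -0.1402  0.1343] zyaw 0.55 ydir [-0.004  0.004 -1.   ] F [ 0.5  0.8 -3.1] gap 0.0274 q [-0.37  0.32  0.7   1.98 -0.26  0.93  0.47]
qd 0.0022
```

The block is level within about 1°, it is still, and only the arm and hood/block regions have changed in the image. Hand in.

```bash
python3 -c "
from rig import manip
print(manip.job_done())"
```

```text
the job is handed in; nothing more can be done
None
```

The job is handed in at about 24.5 s of the 56 s allowed. The hood is open, and the block is out of its well and held level above it.

**What I did**
- **Hood:** I pinched the fin and swung the hood to about 1.7 rad, by the arm's arc. One picture there showed it open.
- **Block:** I gripped the paddle across its 28 mm width, so the block could pivot between the pads. I rocked it left (about 0.16 rad), right (about 0.13 rad), left (about 0.16 rad), back to centre, and left once more until the bumpers let go. Then I levelled it and lifted it straight up.

**Last checks**
- **Grip:** the opening is 27–28 mm on the paddle, and the force is about −3 N, close to the block's weight. The joints were practically still.
- **Level:** the tilt is 0.5–1.1° by the tube holes in the image.
- **Height:** the underside is about 24 mm above the well mouth by the arm. The image suggests nearer 20 mm, so the pads may have slipped a few mm on the paddle.
- **Surroundings:** in the scene view only the arm, hood and block regions changed.

**What failed or disagreed**
- **Tool position:** the fingertips sit about 30 mm above the reported TCP, so my first grasp closed just above the fin. I corrected for this afterwards.
- **Refused move:** one move call was refused, probably because its rows had no "spin" value.
- **Tip angles:** these come from the paddle's path and rough shifts of the tube holes, because the hood's fin hid the middle of the block.
- **Straight pull:** one pull of about 35 N at the centre did not free the block, so I gave it the extra rock to the left.

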